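Rack the dried plates

ROBOT

A 7-joint arm with a two-finger parallel gripper is mounted at the origin on the work surface; the furniture and walls round the work are solid. World frame = base frame: x ahead of the robot, y to its left, z up, the work surface at z = 0. Lengths are in mm, angles in rad, forces in N, time in s.
With the tool pointing down it reaches from about 400 to 850 mm from the base axis. Payload 4.5 kg.
Tool frame: the origin (TCP) lies between the finger pads; the fingertips stand 19 mm ahead of it and the grasp point (between the pads) is the TCP; z points along the fingers, y is the direction in which the jaws open and shut (so a half turn about z gives the same grasp; the last joint's range is limited). The gripper opens to 88 mm and grips with 3 to 60 N. Pads are 18 mm wide; open, the fingers measure 123 mm over their backs; the gripper's body (75 mm by 187 mm) begins 45 mm behind the grasp point.
Start: joints at [1.269, 0.689, -0.195, 1.565, 0.157, 0.902, -0.215], TCP at [205.982, -590.104, 257.743] pointing down, gripper open.
Joint ranges: [-3.01, 3.01], [-0.46, 2.08], [-1.47, 1.51], [0.13, 2.56], [-1, 4.14], [0.04, 2.09], [-2.66, 2.66]. Speed limits (rad/s): [2.57, 2.57, 3.14, 3.14, 3.14, 3.14, 3.14].

INTERFACE

Orientations are given as a 3x3 rotation matrix whose columns are the frame's x, y, z axes.
In Python, from workcell import manip gives the robot as it stands. Calls block until the motion is done:
- manip.move_pose(position, orientation): joint-space move of the TCP to a pose.
- manip.movel(position, ori=None, v=150): straight line of the TCP; ori=None keeps the orientation; v is the mean speed in mm/s.
- manip.goto_joints(angles): joint-space move.
- manip.set_gripper(opening, effort=None): opening from 0.0 (shut) to 1.0 (fully open); effort is the grip in N (None keeps the last); returns when the fingers have stopped.
- manip.wait(seconds).
- manip.solve_ik(position, orientation): joint angles nearest the present ones, or None.
- manip.snapshot(name): name is "side" or "top"; returns the picture (420x560x3 uint8, red, green, blue); there is no depth.
- manip.calibration(name): a dict with "K" (3x3 intrinsics, pixels), "k1" (the pictures are not rectified: a ray, as slopes to the right and down, at radius r is drawn at 1 + k1 r^2 times it, then the intrinsics apply), "xyz" and "attitude" of the camera in the world. Camera axes: x right, y down, z forward; pixel columns grow to the right and rows downward; lengths in mm; the calibration is good to about 2 mm. A picture is of the moment at which its call begins. calibration takes no time and is no camera call.
A pose or a line that the arm cannot do raises manip.MotionError and nothing moves.
- manip.job_done(): hands the job in, once; it reports no verdict.
Readings, each from a call of its own:
- manip.current_clock(): time.
- manip.current_joints(): joint angles.
- manip.current_qvel(): joint speeds.
- manip.current_joint_efforts(): joint torques, N m.
- manip.current_position(): TCP position.
- manip.current_ee_rot(): TCP orientation.
- manip.current_wrist_force(): force on the tool from outside, world axes, zero at the start.
- manip.current_torque(): the same for the moment, N m.
- manip.current_gripper_width(): opening from 0.0 (shut) to 1.0 (fully open).
Only numpy, scipy, OpenCV 4.12 (cv2) and the standard library are available. Lean on these libraries where they do the work, as an engineer would, in place of code of your own. Each camera call takes 0.05 s, during which the arm holds its last target.

TASK

The clean plates hanging on the drying stands are dry: lift each one up and off its hooks and slide it upright, fully home, into the one slot of the rack whose width matches its thickness. When every plate is in, lay the retaining strap across the rack with its grip block up, down in the notches of both end posts and centred. Leave the other things on the bench where they are.

Things in the scene. Friction and masses are not known exactly. Their poses are not given: they have to be found in the camera images.
- plate_6_mid (a point): centre of the aluminium plate 6 mm thick, 110 wide, 100 high, about 154 g; x axis = its normal, y along its width, z up its height. It hangs by two windows 20 wide, 28 high, from 12 to 40 mm below its top edge, centred 38 mm either side of the middle. Between them it is solid for 56 mm: pinch it there, from above, by its faces. None if absent.
- plate_12_mid (a point): centre of the aluminium plate 12 mm thick, 110 wide, 100 high, about 208 g; x axis = its normal, y along its width, z up its height. It hangs by two windows 20 wide, 28 high, from 12 to 40 mm below its top edge, centred 38 mm either side of the middle. Between them it is solid for 56 mm: pinch it there, from above, by its faces. None if absent.
- plate_18_mid (a point): centre of the aluminium plate 18 mm thick, 110 wide, 100 high, about 262 g; x axis = its normal, y along its width, z up its height. It hangs by two windows 20 wide, 28 high, from 12 to 40 mm below its top edge, centred 38 mm either side of the middle. Between them it is solid for 56 mm: pinch it there, from above, by its faces. None if absent.
- plate_24_mid (a point): centre of the aluminium plate 24 mm thick, 110 wide, 100 high, about 316 g; x axis = its normal, y along its width, z up its height. It hangs by two windows 20 wide, 28 high, from 12 to 40 mm below its top edge, centred 38 mm either side of the middle. Between them it is solid for 56 mm: pinch it there, from above, by its faces. None if absent.
- hooks_6 (a point): fixed drying stand of the 6 mm plate: point midway between its two hooks, at the top of their level rods (8 mm thick, 108 mm up). Hooks point along -x, roughly to the robot: uprights 46 mm behind the point, up-turned tips end 31 mm before it, 7 mm above the rods. Lift the plate 9 to 19 mm (14 best), move it along -x by 31 mm + half its thickness or more; then raise it.
- hooks_12 (a point): fixed drying stand of the 12 mm plate: point midway between its two hooks, at the top of their level rods (8 mm thick, 108 mm up). Hooks point along -x, roughly to the robot: uprights 46 mm behind the point, up-turned tips end 31 mm before it, 7 mm above the rods. Lift the plate 9 to 19 mm (14 best), move it along -x by 31 mm + half its thickness or more; then raise it.
- hooks_18 (a point): fixed drying stand of the 18 mm plate: point midway between its two hooks, at the top of their level rods (8 mm thick, 108 mm up). Hooks point along -x, roughly to the robot: uprights 46 mm behind the point, up-turned tips end 31 mm before it, 7 mm above the rods. Lift the plate 9 to 19 mm (14 best), move it along -x by 31 mm + half its thickness or more; then raise it.
- hooks_24 (a point): fixed drying stand of the 24 mm plate: point midway between its two hooks, at the top of their level rods (8 mm thick, 108 mm up). Hooks point along -x, roughly to the robot: uprights 46 mm behind the point, up-turned tips end 31 mm before it, 7 mm above the rods. Lift the plate 9 to 19 mm (14 best), move it along -x by 31 mm + half its thickness or more; then raise it.
- slot_6 (a point): floor centre of the slot for the 6 mm plate, 9 mm wide, 14 mm above the table: x axis across the slot (= plate's normal, either way round), y along it (118 mm between end walls), z up. 48 mm deep, the top 10 mm flared 6 mm each side. At home the plate's centre is 50 mm above this point. Slots stand 50 mm apart along the rack's x axis, in any order.
- slot_12 (a point): floor centre of the slot for the 12 mm plate, 15 mm wide, 14 mm above the table: x axis across the slot (= plate's normal, either way round), y along it (118 mm between end walls), z up. 48 mm deep, the top 10 mm flared 6 mm each side. At home the plate's centre is 50 mm above this point. Slots stand 50 mm apart along the rack's x axis, in any order.
- slot_18 (a point): floor centre of the slot for the 18 mm plate, 21 mm wide, 14 mm above the table: x axis across the slot (= plate's normal, either way round), y along it (118 mm between end walls), z up. 48 mm deep, the top 10 mm flared 6 mm each side. At home the plate's centre is 50 mm above this point. Slots stand 50 mm apart along the rack's x axis, in any order.
- slot_24 (a point): floor centre of the slot for the 24 mm plate, 27 mm wide, 14 mm above the table: x axis across the slot (= plate's normal, either way round), y along it (118 mm between end walls), z up. 48 mm deep, the top 10 mm flared 6 mm each side. At home the plate's centre is 50 mm above this point. Slots stand 50 mm apart along the rack's x axis, in any order.
- strap_seat (a point): fixed rack: point midway between its two end posts, level with the notch floors, 118 mm above the table. x axis from post to post (240 mm apart, 10 mm thick), z up. Notches 52 mm wide (along y) between 11 mm high horns; loaded plates end 4 mm below the notch floors. Rack base 256 x 150 mm.
- strap_mid (a point): retaining strap, at first lying on the table: flat steel bar 256 mm long (x axis), 44 wide, 6 thick, 250 g, with a black grip block on its middle, 50 mm long (x), 14 wide (y), its top 40 mm above the strap's underside. The point is on the middle, 20 mm above the underside.
- loupe_mid (a point): black loupe, 37 mm across and 34 mm high, a loose bystander: half-way up
- test_weight_mid (a point): brass-coloured weight, 29 mm across and 51 mm high, a loose bystander: half-way up

How it is judged (in metres and radians):
On the way, in this order (a step that is already met when the one before it is completed fails the run):
1. every plate present stands fully home in its own slot (x of plate_6_mid in the frame of slot_6 between -0.006 and 0.006 m and y of plate_6_mid in the frame of slot_6 between -0.008 and 0.008 m and z of plate_6_mid in the frame of slot_6 between 0.046 and 0.054 m and angle between each of plate_6_mid, plate_12_mid, plate_18_mid, plate_24_mid's own z axis and vertical below 0.1 rad and x of plate_12_mid in the frame of slot_12 between -0.006 and 0.006 m and y of plate_12_mid in the frame of slot_12 between -0.008 and 0.008 m and z of plate_12_mid in the frame of slot_12 between 0.046 and 0.054 m and x of plate_18_mid in the frame of slot_18 between -0.006 and 0.006 m and y of plate_18_mid in the frame of slot_18 between -0.008 and 0.008 m and z of plate_18_mid in the frame of slot_18 between 0.046 and 0.054 m and x of plate_24_mid in the frame of slot_24 between -0.006 and 0.006 m and y of plate_24_mid in the frame of slot_24 between -0.008 and 0.008 m and z of plate_24_mid in the frame of slot_24 between 0.046 and 0.054 m), for 0.2 s.
2. the strap lies in both notches (x of strap_mid in the frame of strap_seat between -0.015 and 0.015 m and y of strap_mid in the frame of strap_seat between -0.006 and 0.006 m and z of strap_mid in the frame of strap_seat between 0.016 and 0.024 m and angle between the x axis of strap_mid and the x axis of strap_seat, either way round below 0.06 rad and angle between strap_mid's own z axis and vertical below 0.06 rad), for 0.2 s.
At the end, for the whole second after the job is handed in: Every plate present stands upright (within 0.1 rad) in the slot of its own thickness, its middle within 6 mm across, 8 mm along and 4 mm in height of the home position; the strap lies in both notches, grip block up, within 15 mm lengthwise, 6 mm sideways, 4 mm in height and 0.06 rad; all at rest (all of step 1 and all of step 2 and linear speed of each of plate_6, plate_12, plate_18, plate_24, strap below 0.02 m/s); the robot touches nothing.
It fails at once if the loupe is pushed more than 30 mm (distance of loupe_mid from where it was at the start of the episode above 0.03 m).
It fails at once if the test weight is pushed more than 30 mm (distance of test_weight_mid from where it was at the start of the episode above 0.03 m).
Of plate_6, plate_12, plate_18, plate_24 only 3 to 4 are there at a start; the rules pass over those that are not, and their reading is None.
At some moment in a run one of strap may be knocked a few centimetres aside while the robot is not near it.
It also fails if it takes over 210 s, if anything falls off the work surface, if the arm or the gripper's body presses on something with over 40 N, if the wrist force passes 120 N, or if a joint passes its speed limit or range.

## Working session

There is one attempt and no reset: what is moved stays moved. The work goes in short steps, each a Python script; the robot and the scene stay as the last script left them, time stands still between calls to the robot, and variables do not carry over. Pictures are saved under pics/ and viewed, and the job is handed in when it is done.

```bash
ls; mkdir -p pics; python3 - <<'E'
from workcell import manip
import cv2
for n in("side","top"):
    im=manip.snapshot(n); cv2.imwrite(f"pics/{n}0.png",im[:,:,::-1]); c=manip.calibration(n); print(n,c)
print(manip.current_clock(),manip.current_position(),manip.current_ee_rot())
E
```

```text
pics
side {'K': array([[398.12680087,   0.        , 276.6659288 ],
       [  0.        , 398.12680087, 209.90024051],
       [  0.        ,   0.        ,   1.        ]]), 'k1': -0.0010139785346776286, 'xyz': array([502.94987165, 854.33158105, 585.69803432]), 'attitude': array([[-0.99839148, -0.03119618,  0.04734176],
       [-0.05643256,  0.46638644, -0.88277917],
       [ 0.00545978, -0.88403082, -0.46739673]])}
top {'K': array([[458.13340302,   0.        , 281.93183353],
       [  0.        , 458.13340302, 215.59143649],
       [  0.        ,   0.        ,   1.        ]]), 'k1': -0.14778081778188665, 'xyz': array([ 389.17287407, -107.43765465, 1143.43707516]), 'attitude': array([[-0.01848029, -0.98956179,  0.14291933],
       [-0.99755394,  0.0278869 ,  0.06409717],
       [-0.06741369, -0.1413852 , -0.98765663]])}
0.1 [ 205.73766315 -589.6034705   256.99678239] [[ 9.44108960e-01  3.29632955e-01 -6.22441424e-04]
 [ 3.29633529e-01 -9.44107775e-01  1.49829532e-03]
 [-9.37642752e-05 -1.61973160e-03 -9.99998684e-01]]
```

View pics/side0.png

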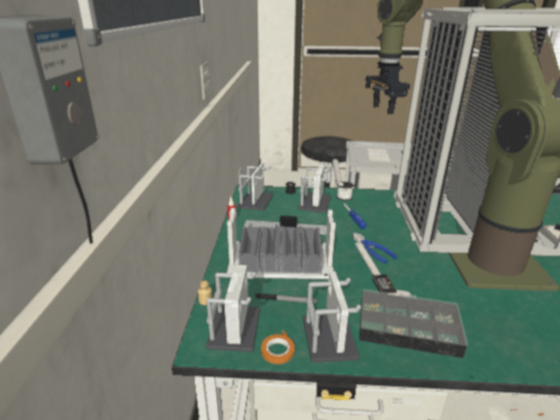

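View pics/top0.png

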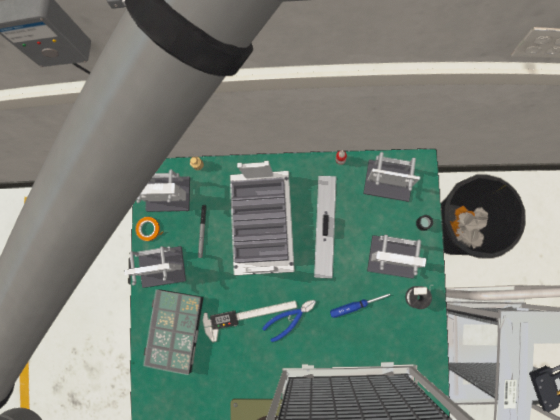

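```bash
cat > h.py <<'E'
import numpy as np, cv2
from workcell import manip
def proj(n,P):
    c=manip.calibration(n);P=np.atleast_2d(P).astype(float)
    q=(P-c['xyz'])@c['attitude']; s=q[:,:2]/q[:,2:]
    r2=(s**2).sum(1,keepdims=True); s=s*(1+c['k1']*r2)
    return s@np.diag(np.diag(c['K'])[:2])+c['K'][:2,2]
def ray(n,uv):
    c=manip.calibration(n); d=(np.array(uv,float)-c['K'][:2,2])/c['K'][0,0]; s=d.copy()
    for _ in range(20): s=d/(1+c['k1']*(s@s))
    v=c['attitude']@np.array([s[0],s[1],1]); return c['xyz'],v
def onz(n,uv,z):
    o,v=ray(n,uv); return o+v*(z-o[2])/v[2]
def crop(im,x0,y0,x1,y1,name,k=6):
    o=im[y0:y1,x0:x1,::-1]; o=cv2.resize(o,None,fx=k,fy=k,interpolation=cv2.INTER_CUBIC)
    for i in range((x0+9)//10*10,x1,10): cv2.line(o,((i-x0)*k+k//2,0),((i-x0)*k+k//2,4),(0,255,255),1); cv2.putText(o,str(i),((i-x0)*k-8,15),0,.35,(0,255,255),1)
    for i in range((y0+9)//10*10,y1,10): cv2.line(o,(0,(i-y0)*k+k//2),(4,(i-y0)*k+k//2),(0,255,255),1); cv2.putText(o,str(i),(6,(i-y0)*k+k//2+3),0,.35,(0,255,255),1)
    cv2.imwrite('pics/'+name+'.png',o)
E
python3 - <<'E'
from h import *
im=manip.snapshot('top')
crop(im,120,150,220,225,'a1',8);crop(im,120,215,220,290,'a2',8);crop(im,355,145,440,220,'a3',8);crop(im,355,215,440,280,'a4',8)
crop(im,220,150,345,285,'a5',4)
im=manip.snapshot('side')
crop(im,190,250,370,370,'s1',4);crop(im,210,150,370,280,'s2',5)
E
```

```text
(no output)
```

View pics/a1.png

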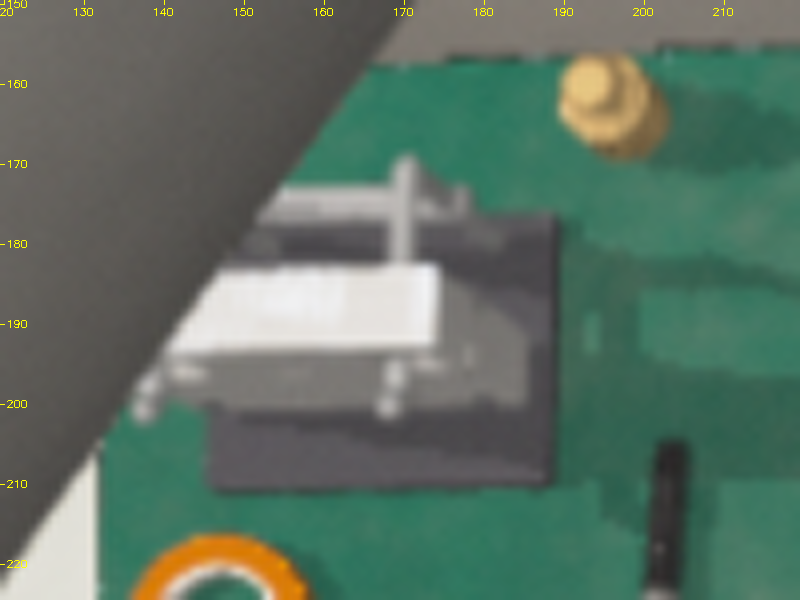

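View pics/a2.png

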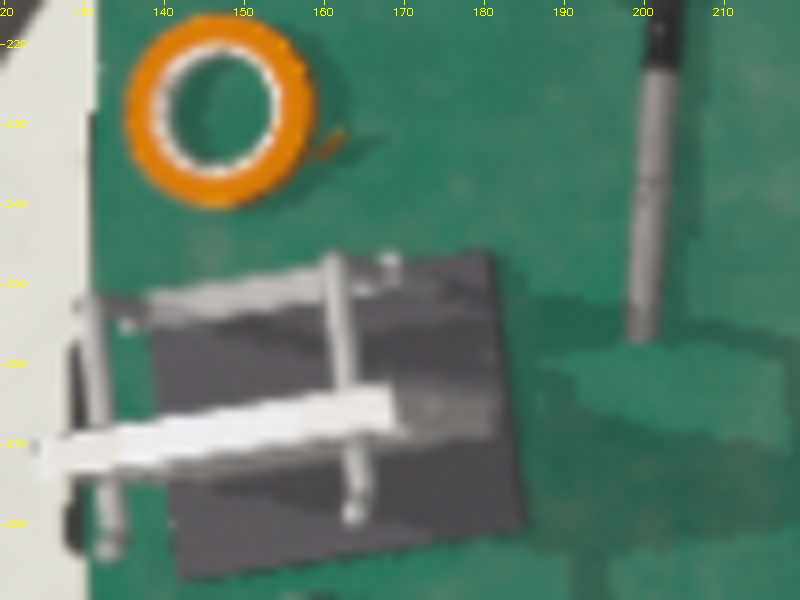

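View pics/a3.png

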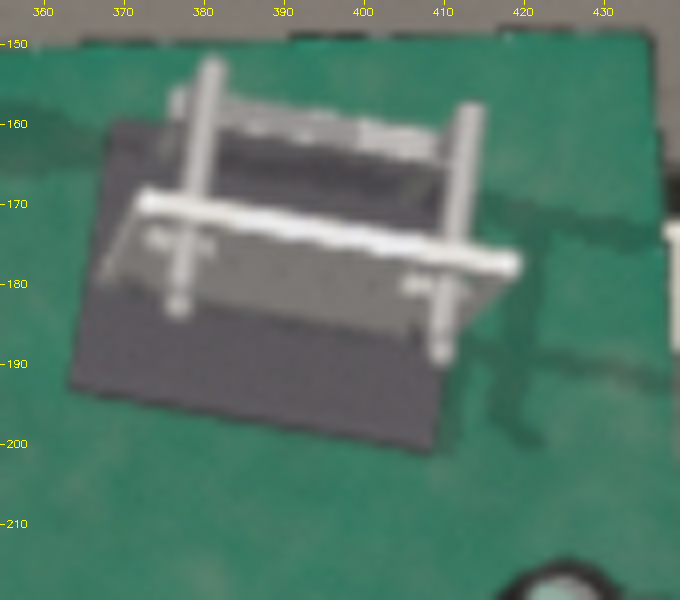

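View pics/a4.png

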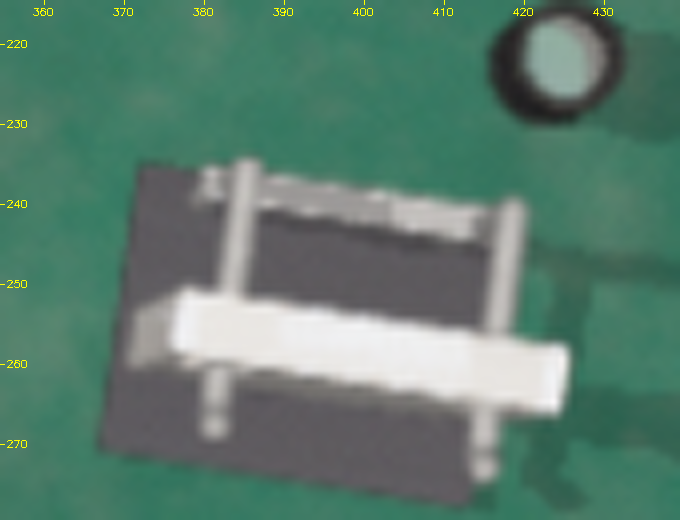

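View pics/a5.png

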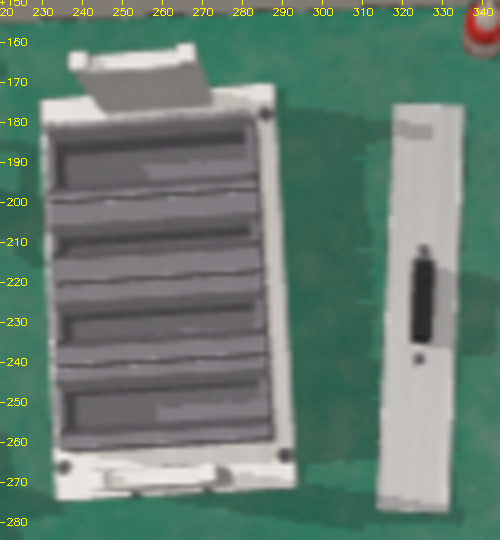

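View pics/s1.png

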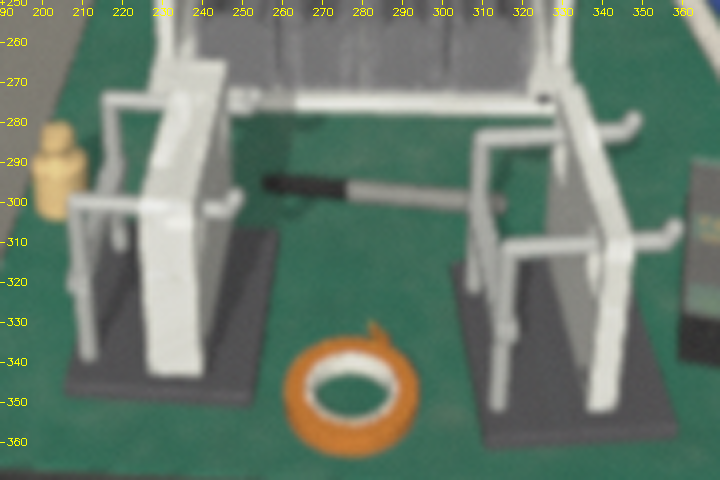

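View pics/s2.png

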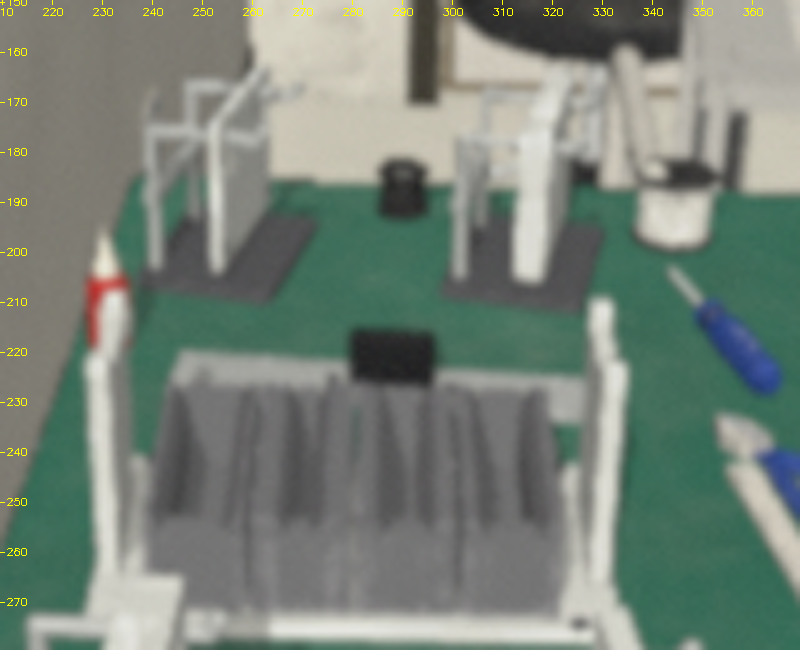

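```bash
python3 - <<'E'
from h import *
im=manip.snapshot('top')
im2=np.clip(im.astype(float)*1.6-40,0,255).astype(np.uint8)
crop(im2,225,155,300,225,'b1',8);crop(im2,225,215,300,285,'b2',8)
crop(im,310,170,345,285,'b3',5)
for z in (118,129): print(z)
P=lambda l,z:[print(z,uv,onz('top',uv,z).round(1)) for uv in l]
print('p24');P([(174.3,183),(173.6,193)],120)
print('p12');P([(169,262.5),(169,268.5),(124.5,270),(125,275)],120)
print('p6');P([(373,168.5),(419.5,177)],120)
print('p18');P([(377,250.5),(376,258),(425.5,257.5),(424.5,266.5)],120)
E
```

```text
118
129
p24
120 (174.3, 183) [621.6 210.4 120. ]
120 (173.6, 193) [597.7 211.6 120. ]
p12
120 (169, 262.5) [436.  220.3 120. ]
120 (169, 268.5) [422.3 220.1 120. ]
120 (124.5, 270) [419.9 327.9 120. ]
120 (125, 275) [408.3 326.5 120. ]
p6
120 (373, 168.5) [ 639.9 -251.2  120. ]
120 (419.5, 177) [ 617.2 -356.4  120. ]
p18
120 (377, 250.5) [ 452.9 -251.3  120. ]
120 (376, 258) [ 436.4 -248.3  120. ]
120 (425.5, 257.5) [ 434.2 -358.8  120. ]
120 (424.5, 266.5) [ 414.4 -355.5  120. ]
```

View pics/b1.png

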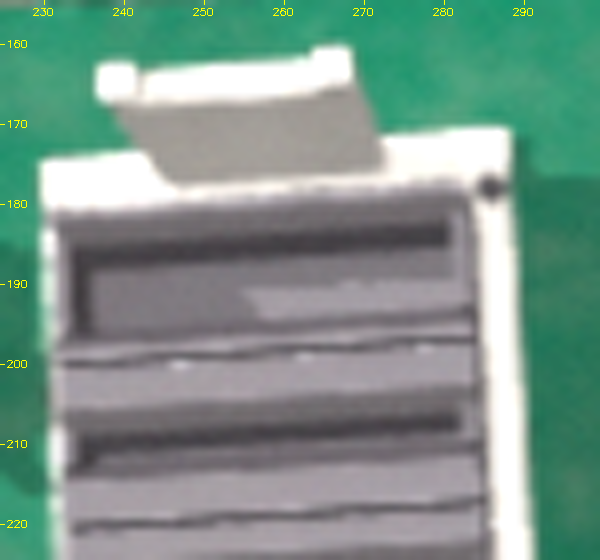

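View pics/b2.png

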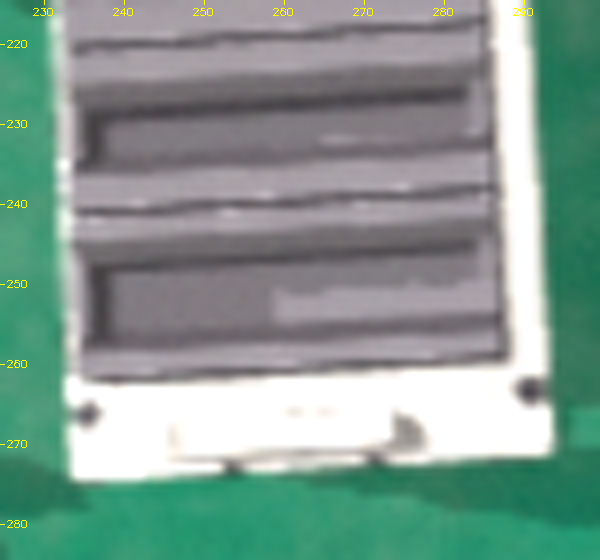

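View pics/b3.png

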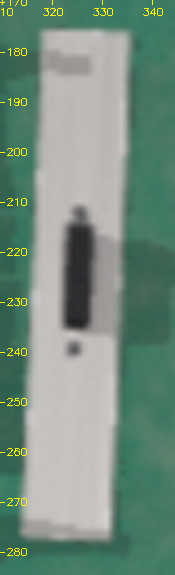

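```bash
cat >> h.py <<'E'
def rigid(loc,wor):
    "2D fit wor = R loc + t ; returns t, angle, resid"
    loc=np.array(loc,float);wor=np.array(wor,float)[:,:2];a=loc-loc.mean(0);b=wor-wor.mean(0)
    th=np.arctan2((a[:,0]*b[:,1]-a[:,1]*b[:,0]).sum(),(a*b).sum()); R=np.array([[np.cos(th),-np.sin(th)],[np.sin(th),np.cos(th)]])
    t=wor.mean(0)-R@loc.mean(0); return t,th,(wor-loc@R.T-t).round(1)
E
python3 - <<'E'
from h import *
c=[(230,174.8),(288.7,170.5),(293.7,271.3),(233.5,274.3)]
for z in (8,14):
    W=[onz('top',u,z) for u in c]
    print(z,np.round(W,1)[:,:2].tolist(),[round(np.linalg.norm(W[i]-W[i-1]),1) for i in range(4)])
    print(rigid([(128,75),(128,-75),(-128,-75),(-128,75)],W))
# posts : horns tops z129 outer edges
W=[onz('top',u,129) for u in [(236.7,162.3),(268,160.5),(237,167),(268.3,165)]];print(np.round(W,1).tolist())
W=[onz('top',u,z) for u,z in [((245.5,272),129),((276,271),129),((245.5,268),129),((277,266),129)]];print(np.round(W,1).tolist())
# strap
W=[onz('top',u,6) for u in [(318,175.5),(335.5,176.5),(331.8,277.5),(314.2,276)]];print(np.round(W,1).tolist(),rigid([(128,22),(128,-22),(-128,-22),(-128,22)],W))
W=[onz('top',u,40) for u in [(323.3,214.3),(328,214.5),(327,235),(322.3,235)]];print(np.round(W,1).tolist(),np.mean(W,0))
E
```

```text
8 [[663.1, 98.0], [669.0, -53.2], [413.8, -60.3], [409.1, 89.9]] [np.float64(254.1), np.float64(151.3), np.float64(255.3), np.float64(150.3)]
(array([538.75457614,  18.61877742]), np.float64(0.031155497623165624), array([[-1.2,  0.4],
       [-0.1, -0.8],
       [ 0.7,  0.1],
       [ 0.6,  0.3]]))
14 [[661.7, 96.9], [667.5, -53.5], [413.7, -60.5], [409.0, 88.9]] [np.float64(252.8), np.float64(150.5), np.float64(253.9), np.float64(149.5)]
(array([537.96414025,  17.95265632]), np.float64(0.03115549762316559), array([[-1.9,  0. ],
       [-0.8, -0.4],
       [ 1.3,  0.5],
       [ 1.3, -0.1]]))
[[662.9, 60.5, 129.0], [664.4, -12.0, 129.0], [651.7, 59.8, 129.0], [653.7, -12.5, 129.0]]
[[411.7, 41.8, 129.0], [412.6, -26.2, 129.0], [420.5, 41.8, 129.0], [423.6, -28.6, 129.0]]
[[653.9, -127.2, 6.0], [649.9, -171.4, 6.0], [396.5, -153.6, 6.0], [401.2, -110.5, 6.0]] (array([ 525.39860181, -140.68001975]), np.float64(-0.06891620605437496), array([[-0.7,  0.3],
       [-1.7,  0.1],
       [ 0.4,  0.2],
       [ 2. , -0.6]]))
[[549.2, -136.5, 40.0], [548.4, -147.9, 40.0], [498.5, -143.9, 40.0], [498.8, -132.5, 40.0]] [ 523.70831138 -140.19597993   40.        ]
```

```bash
cat > ov.py <<'E'
from h import *
def world(t,th,P):
    P=np.atleast_2d(P).astype(float); R=np.array([[np.cos(th),-np.sin(th)],[np.sin(th),np.cos(th)]])
    o=P.copy(); o[:,:2]=P[:,:2]@R.T+t; return o
def draw(o,n,pts,x0,y0,k,col,closed=True):
    p=(proj(n,pts)-[x0,y0])*k+k/2
    cv2.polylines(o,[np.round(p).astype(int)],closed,col,1)
def rackov(n,t,th,order,box,k,name,im):
    x0,y0,x1,y1=box; o=cv2.resize(im[y0:y1,x0:x1,::-1],None,fx=k,fy=k,interpolation=cv2.INTER_CUBIC)
    R=lambda P:world(t,th,P)
    rect=lambda cx,cy,hx,hy,z:[(cx-hx,cy-hy,z),(cx+hx,cy-hy,z),(cx+hx,cy+hy,z),(cx-hx,cy+hy,z)]
    draw(o,n,R(rect(0,0,128,75,8)),x0,y0,k,(0,0,255))
    for i,w in enumerate(order):
        cx=75-50*i
        draw(o,n,R(rect(cx,0,w/2,59,14)),x0,y0,k,(255,255,0))
        draw(o,n,R(rect(cx,0,w/2+6,59,62)),x0,y0,k,(0,255,255))
    for s in(1,-1):
        draw(o,n,R([(s*115,-37,129),(s*115,-26,129),(s*115,-26,118),(s*115,26,118),(s*115,26,129),(s*115,37,129)]),x0,y0,k,(255,0,255),False)
        draw(o,n,R([(s*125,-37,129),(s*125,-26,129),(s*125,-26,118),(s*125,26,118),(s*125,26,129),(s*125,37,129)]),x0,y0,k,(255,0,0),False)
    cv2.imwrite('pics/'+name+'.png',o)
E
python3 - <<'E'
from ov import *
rackov('top',(538.4,18.3),.031,(27,9,15,21),(220,155,305,285),5,'r1',manip.snapshot('top'))
rackov('side',(538.4,18.3),.031,(27,9,15,21),(210,195,350,290),6,'r2',manip.snapshot('side'))
E
```

```text
(no output)
```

View pics/r1.png

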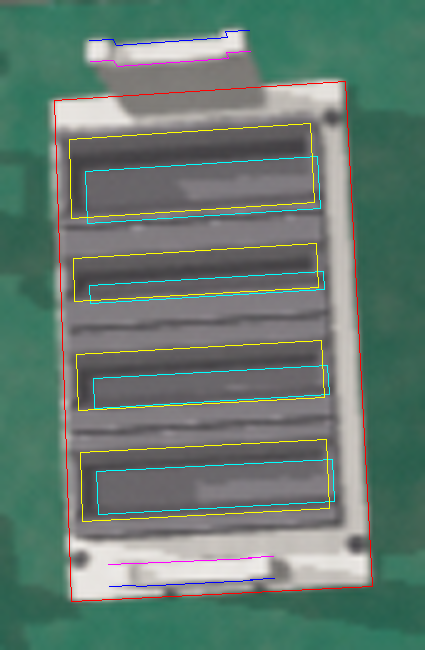

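View pics/r2.png

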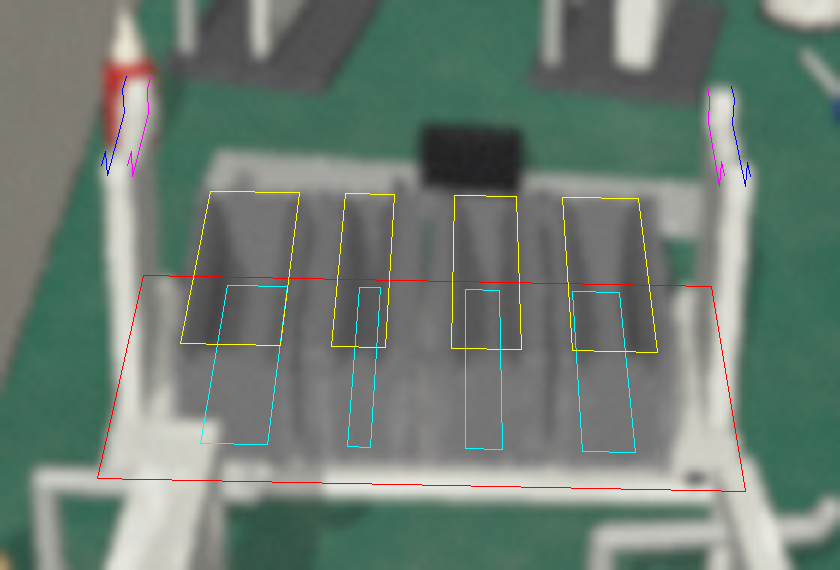

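```bash
cat > pl.py <<'E'
from ov import *
C={12:[(124.3,269.8),(168.6,262.6),(169.3,268.5),(125.2,274.9)],18:[(377,250.8),(425.5,257.5),(424.7,266.3),(376,258)],}
E
python3 - <<'E'
from pl import *
for w,c in C.items():
    W=[onz('top',u,120) for u in c]
    print(w,rigid([(w/2,55),(w/2,-55),(-w/2,-55),(-w/2,55)],W))
im=manip.snapshot('top'); ims=manip.snapshot('side')
def pov(w,t,th,n,im,box,k,name):
    x0,y0,x1,y1=box; o=cv2.resize(im[y0:y1,x0:x1,::-1],None,fx=k,fy=k,interpolation=cv2.INTER_CUBIC)
    R=lambda P:world(t,th,P); h=w/2
    for z in(120,20): draw(o,n,R([(h,55,z),(h,-55,z),(-h,-55,z),(-h,55,z)]),x0,y0,k,(0,0,255) if z==120 else (255,0,0))
    for s in(-38,38): draw(o,n,R([(46,s,108),(-27,s,108),(-29,s,115)]),x0,y0,k,(0,255,255),False)
    cv2.imwrite('pics/'+name+'.png',o)
import sys
G={24:((609.5,265),0.03),12:((422,274),.13),6:((628.5,-303.8),.21),18:((434.5,-303.5),.19)}
G={24:((609.5,265),-0.03),12:((422,274),-.13),6:((628.5,-303.8),.21),18:((434.5,-303.5),.19)}
for w,b in {24:(120,160,200,215),12:(110,240,200,290),6:(355,145,440,205),18:(355,225,440,285)}.items(): pov(w,*G[w],'top',im,b,8,f'q{w}')
for w,b in {24:(200,255,280,355),12:(300,260,370,365),6:(230,155,290,215),18:(290,155,350,215)}.items(): pov(w,*G[w],'side',ims,b,6,f'qs{w}')
def stack(names,out):
    I=[cv2.imread(f'pics/{n}.png') for n in names]; H=max(i.shape[0] for i in I)
    cv2.imwrite(f'pics/{out}.png',np.hstack([cv2.copyMakeBorder(i,0,H-i.shape[0],0,4,0) for i in I]))
stack(['qs24','qs12'],'Q1');stack(['qs6','qs18'],'Q2')
E
```

```text
12 (array([421.73421685, 273.78157522]), np.float64(0.13617501008042404), array([[ 0.1, -0.6],
       [ 0.6,  1.1],
       [-1. ,  1. ],
       [ 0.2, -1.4]]))
18 (array([ 434.42091025, -303.58919774]), np.float64(-0.18137432739864603), array([[-0.9, -0.1],
       [ 0.9,  0.5],
       [-0.8,  0.1],
       [ 0.9, -0.5]]))
```

View pics/q24.png

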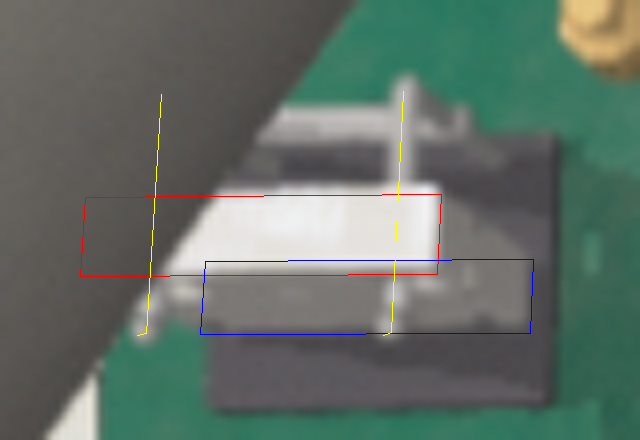

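View pics/q12.png

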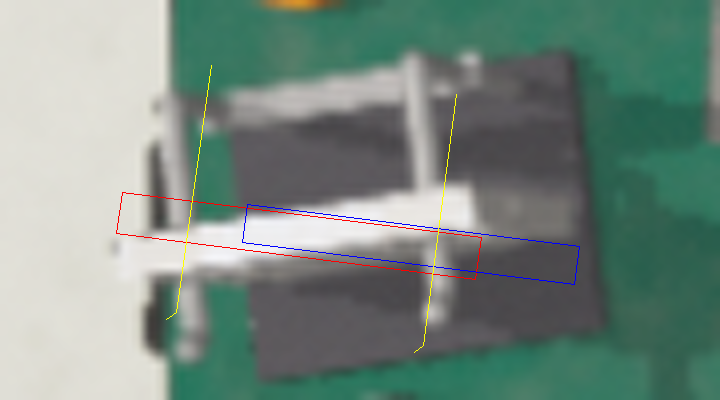

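View pics/q6.png

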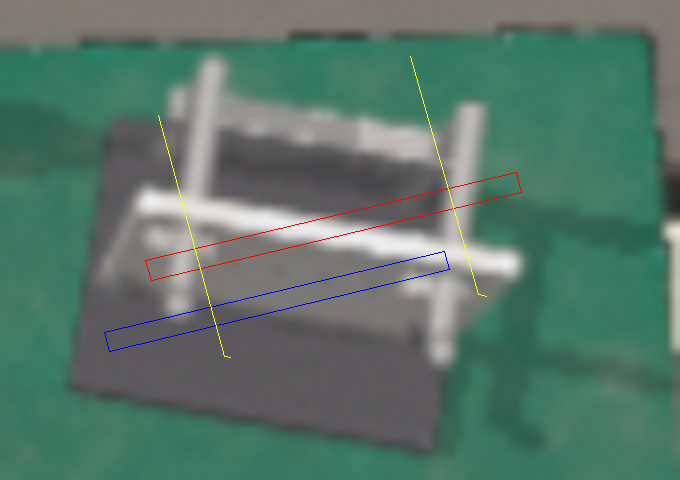

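View pics/q18.png

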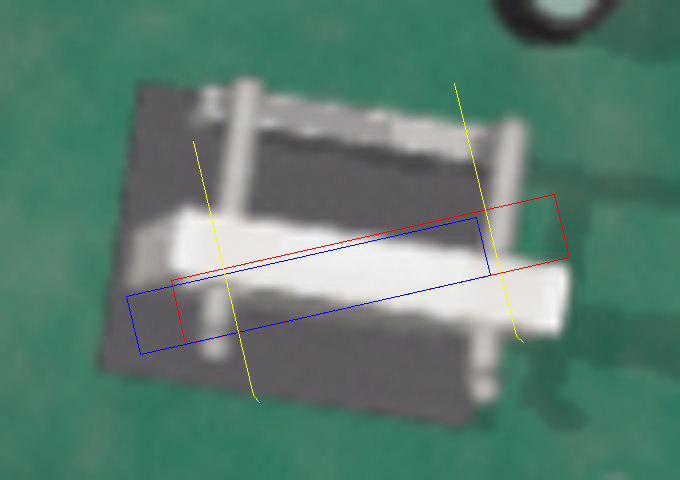

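View pics/Q1.png

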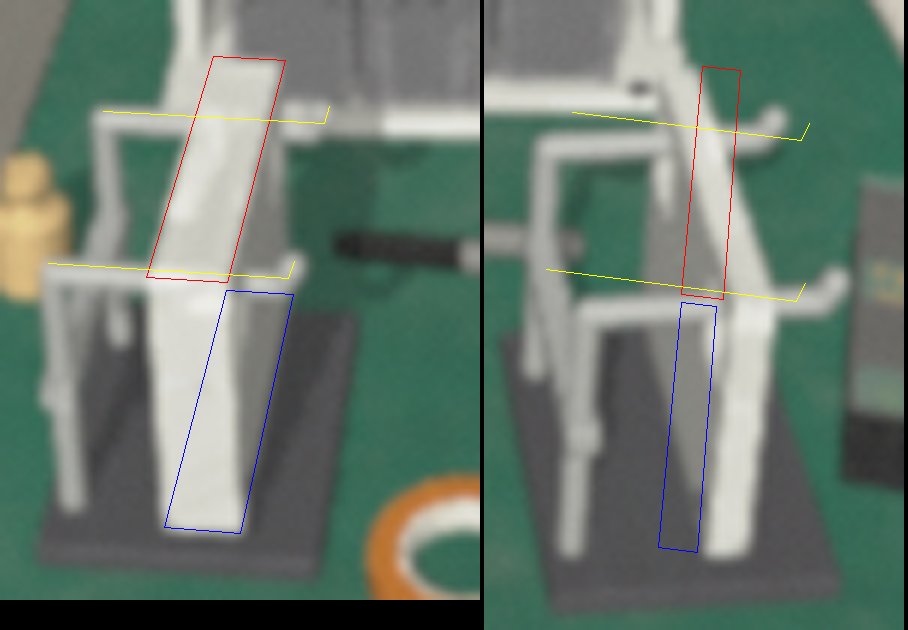

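View pics/Q2.png

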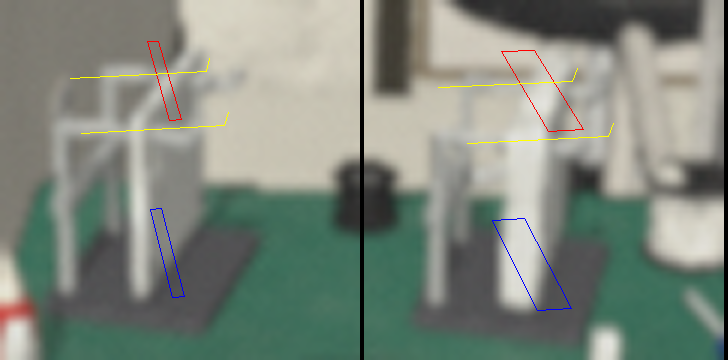

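```bash
cat > chk.py <<'E'
from ov import *
im=manip.snapshot('top'); ims=manip.snapshot('side')
def pov(w,t,th,n,im,box,k,name):
    x0,y0,x1,y1=box; o=cv2.resize(im[y0:y1,x0:x1,::-1],None,fx=k,fy=k,interpolation=cv2.INTER_CUBIC)
    R=lambda P:world(t,th,P); h=w/2
    for z in(120,20): draw(o,n,R([(h,55,z),(h,-55,z),(-h,-55,z),(-h,55,z)]),x0,y0,k,(0,0,255) if z==120 else (255,0,0))
    for s in(-38,38): draw(o,n,R([(46,s,108),(-27,s,108),(-29,s,115)]),x0,y0,k,(0,255,255),False)
    return o
def stack(I,out):
    H=max(i.shape[0] for i in I)
    cv2.imwrite(f'pics/{out}.png',np.hstack([cv2.copyMakeBorder(i,0,H-i.shape[0],0,4,0) for i in I]))
def run(G,out):
    T={24:(120,160,190,210),12:(110,240,180,290),6:(365,145,435,205),18:(365,225,435,285)}
    S={24:(200,255,270,355),12:(300,260,370,365),6:(230,155,290,215),18:(290,155,350,215)}
    for w in G: stack([pov(w,*G[w],'top',im,T[w],7,''),pov(w,*G[w],'side',ims,S[w],5,'')],f'{out}{w}')
E
python3 - <<'E'
from chk import *
run({24:((610.5,265.7),0.0),12:((421.7,273.8),.136),6:((628.5,-303.8),-.21),18:((434.4,-303.6),-.181)},'k')
E
```

```text
(no output)
```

View pics/k24.png

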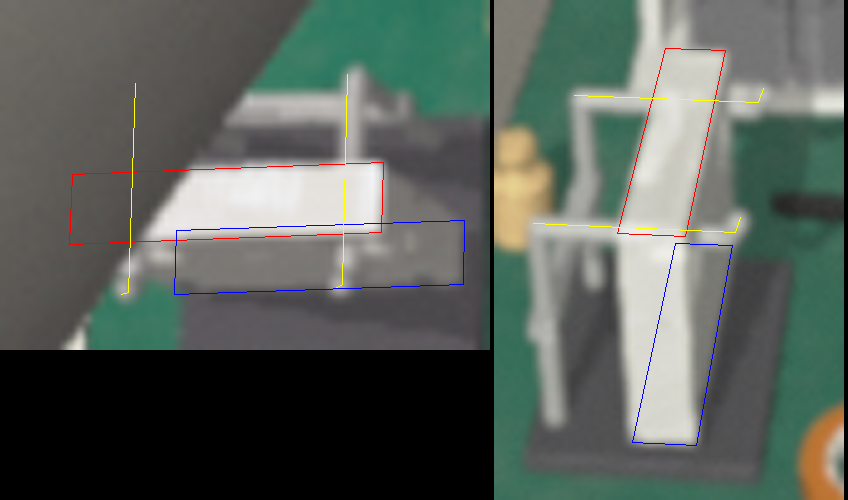

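View pics/k12.png

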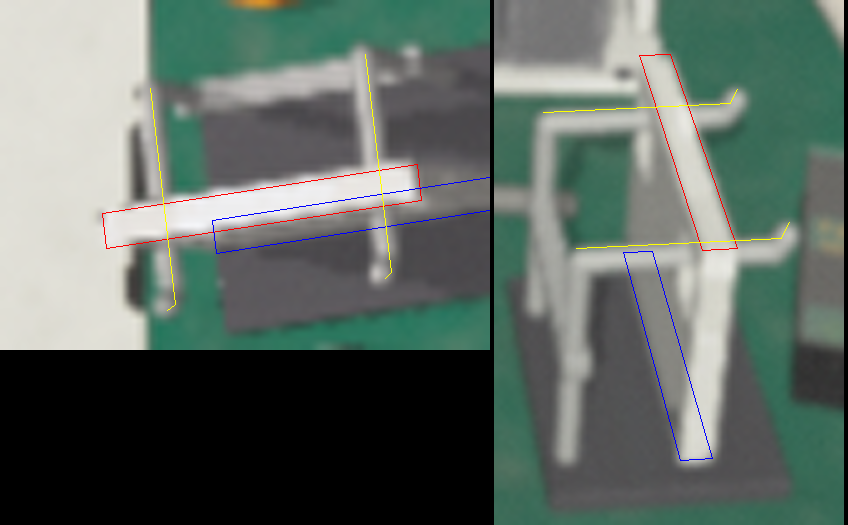

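View pics/k6.png

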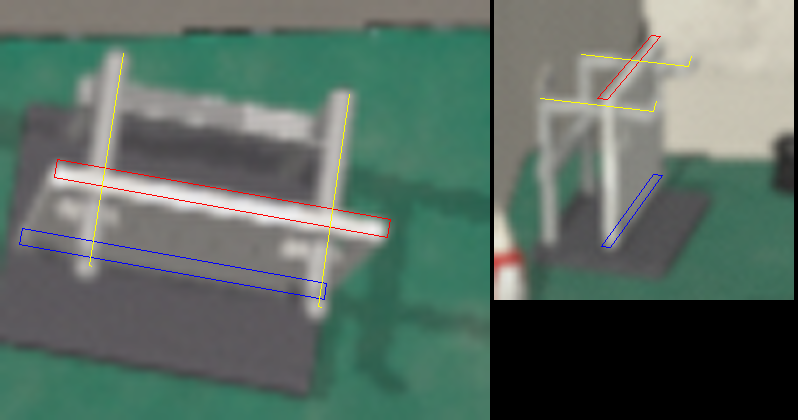

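View pics/k18.png

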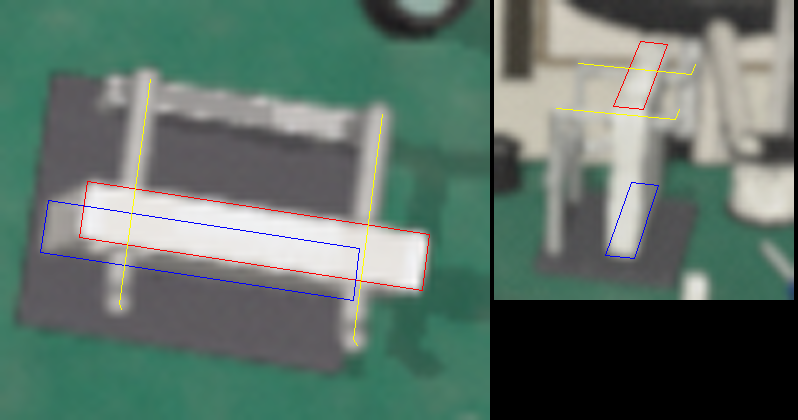

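```bash
python3 - <<'E'
from h import *
for u in [(433,247),(525,243),(400,197),(403,205)]: print('side z0',u,onz('side',u,0).round())
for u in [(283,370),(420,368),(272,420),(455,420)]:
  for z in (0,400,500,600): print('top',u,z,onz('top',u,z).round())
for z in (0,100,200,300,400,500,600,700): print(z, proj('side',[(250,-230,z),(250,-100,z)]).round(), proj('top',[(250,-230,z)]).round())
print(proj('side',[manip.current_position()]),proj('side',[(0,0,0)]),proj('top',[(0,0,0),(100,0,0)]))
for g in [(610,266),(422,274),(627,-303),(434,-304),(538,18),(400,-100)]:
  print(g,[None if (q:=manip.solve_ik((*g,z),np.array([[1,0,0],[0,-1,0],[0,0,-1.]]))) is None else q.round(2) for z in (106,230)])
E
```

```text
side z0 (433, 247) [131. -67.   0.]
side z0 (525, 243) [-127. -104.    0.]
side z0 (400, 197) [ 153. -372.    0.]
side z0 (403, 205) [ 156. -313.    0.]
top (283, 370) 0 [172. -29.   0.]
top (283, 370) 400 [248. -56. 400.]
top (283, 370) 500 [267. -63. 500.]
top (283, 370) 600 [286. -70. 600.]
top (420, 368) 0 [ 170. -364.    0.]
top (420, 368) 400 [ 247. -274.  400.]
top (420, 368) 500 [ 266. -252.  500.]
top (420, 368) 600 [ 285. -229.  600.]
top (272, 420) 0 [49.  1.  0.]
top (272, 420) 400 [168. -37. 400.]
top (272, 420) 500 [198. -47. 500.]
top (272, 420) 600 [228. -56. 600.]
top (455, 420) 0 [  38. -448.    0.]
top (455, 420) 400 [ 161. -329.  400.]
top (455, 420) 500 [ 191. -299.  500.]
top (455, 420) 600 [ 222. -269.  600.]
0 [[378. 216.]
 [386. 239.]] [[365. 337.]]
100 [[382. 187.]
 [391. 207.]] [[370. 342.]]
200 [[387. 154.]
 [397. 172.]] [[376. 349.]]
300 [[392. 119.]
 [403. 134.]] [[383. 357.]]
400 [[397.  81.]
 [409.  91.]] [[392. 367.]]
500 [[403.  39.]
 [417.  45.]] [[405. 380.]]
600 [[410.  -7.]
 [425.  -7.]] [[421. 398.]]
700 [[417. -57.]
 [434. -66.]] [[445. 423.]]

[... 188 characters left out ...]
 array([-0.51,  0.77,  0.05,  1.47, -0.05,  0.9 , -2.01])]
(422, 274) [array([-0.97,  0.87,  0.52,  2.07, -0.99,  0.47, -1.25]), array([-0.77,  0.58,  0.17,  1.97, -0.16,  0.6 , -2.07])]
(627, -303) [array([ 0.4 ,  0.96, -0.02,  1.44,  0.03,  0.74, -1.21]), array([ 0.4 ,  0.82, -0.04,  1.36,  0.04,  0.97, -1.22])]
(434, -304) [array([ 0.54,  0.81, -0.03,  1.98,  0.07,  0.36, -1.12]), array([ 0.57,  0.6 , -0.07,  1.89,  0.06,  0.66, -1.11])]
(538, 18) [array([-0.15,  0.82,  0.05,  1.95, -0.11,  0.38, -1.58]), array([-0.12,  0.61, -0.  ,  1.86,  0.  ,  0.67, -1.69])]
(400, -100) [array([ 0.13,  0.76, -0.  ,  2.32,  0.  ,  0.07, -1.44]), array([ 0.16,  0.48, -0.04,  2.21,  0.04,  0.45, -1.48])]
```

```bash
python3 - <<'E'
from h import *
for p in [(131,-67),(155,-340)]:
  for z in (0,300,400,500,550,600): print(p,z, proj('side',[(*p,z)]).round(), proj('top',[(*p,z)]).round())
im=manip.snapshot('side');crop(im,380,0,560,250,'c1',3)
im=manip.snapshot('top');crop(im,220,280,560,420,'c2',2)
E
```

```text
(131, -67) 0 [[433. 247.]] [[299. 387.]]
(131, -67) 300 [[457. 139.]] [[294. 424.]]
(131, -67) 400 [[467.  95.]] [[291. 443.]]
(131, -67) 500 [[478.  47.]] [[288. 467.]]
(131, -67) 550 [[484.  21.]] [[285. 482.]]
(131, -67) 600 [[490.  -7.]] [[283. 500.]]
(155, -340) 0 [[402. 201.]] [[411. 374.]]
(155, -340) 300 [[417. 110.]] [[445. 407.]]
(155, -340) 400 [[423.  75.]] [[462. 423.]]
(155, -340) 500 [[430.  36.]] [[484. 443.]]
(155, -340) 550 [[433.  16.]] [[497. 456.]]
(155, -340) 600 [[437.  -6.]] [[512. 470.]]
```

View pics/c1.png

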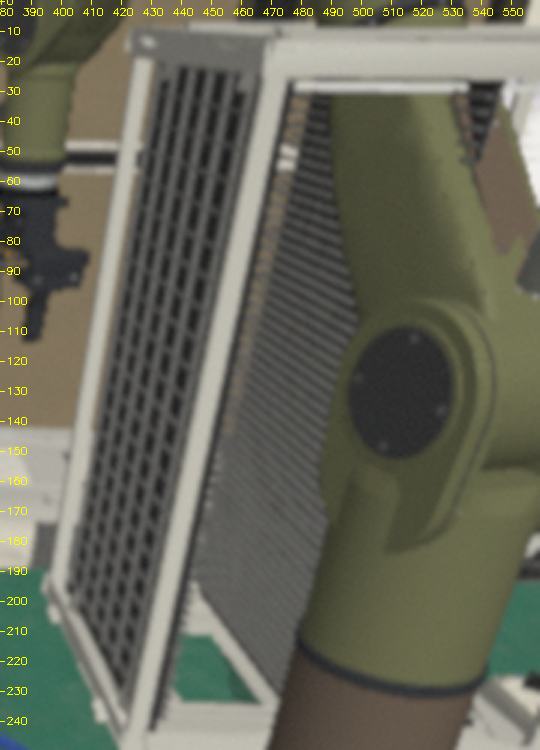

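View pics/c2.png

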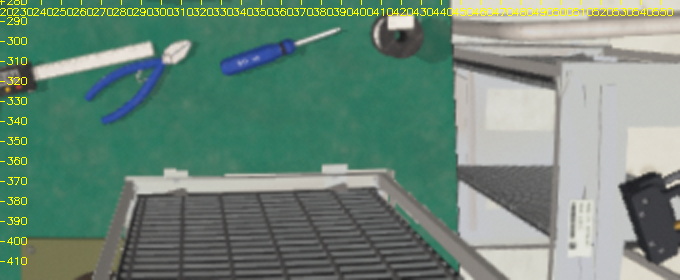

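```bash
python3 - <<'E'
from h import *
for u in [(200,157),(300,153),(400,149),(436,150)]: print('top z0',u,onz('top',u,0).round())
for u in [(231,205),(237,187),(195,340)]: print('side z0',u,onz('side',u,0).round())
for z in (0,100,200,300): print(z,proj('top',[(720,-300,z),(720,0,z)]).round(),proj('side',[(720,-300,z),(720,200,z)]).round())
# loupe, weight
print(onz('top',(425,222),20).round(),onz('top',(194,160),51).round(), onz('top',(341,152),0).round())
E
```

```text
top z0 (200, 157) [716. 179.   0.]
top z0 (300, 153) [716. -83.   0.]
top z0 (400, 149) [ 719. -340.    0.]
top z0 (436, 150) [ 714. -434.    0.]
side z0 (231, 205) [ 711. -276.    0.]
side z0 (237, 187) [ 712. -415.    0.]
side z0 (195, 340) [690. 299.   0.]
0 [[384. 149.]
 [268. 153.]] [[229. 202.]
 [192. 305.]]
100 [[391. 137.]
 [264. 141.]] [[228. 173.]
 [188. 267.]]
200 [[398. 123.]
 [259. 127.]] [[226. 143.]
 [182. 225.]]
300 [[407. 105.]
 [253. 111.]] [[224. 110.]
 [177. 177.]]
[ 526. -387.   20.] [694. 182.  51.] [ 715. -188.    0.]
```

```bash
python3 - <<'E'
from h import *
for z in (-650,-750,-850): print(onz('top',(15,187),z).round(), onz('top',(555,170),z).round())
im=manip.snapshot('side');crop(im,0,40,270,360,'w1',2)
im=manip.snapshot('top');crop(im,220,50,560,190,'w2',2)
E
```

```text
[ 810. 1192. -650.] [  806. -1118.  -650.]
[ 834. 1264. -750.] [  829. -1174.  -750.]
[ 857. 1337. -850.] [  853. -1231.  -850.]
```

View pics/w1.png

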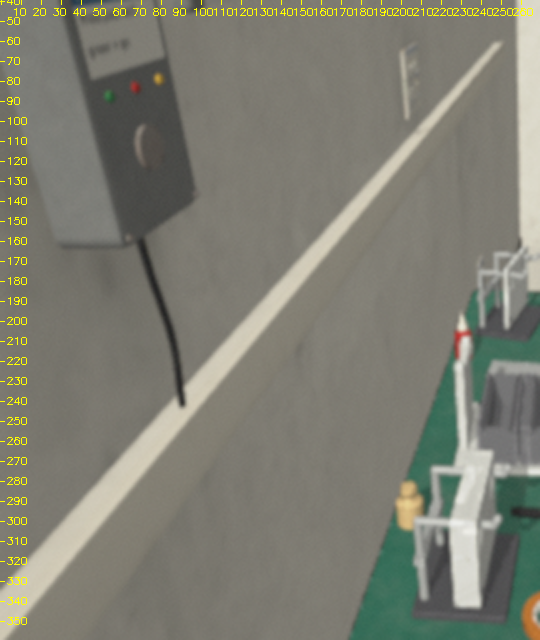

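View pics/w2.png

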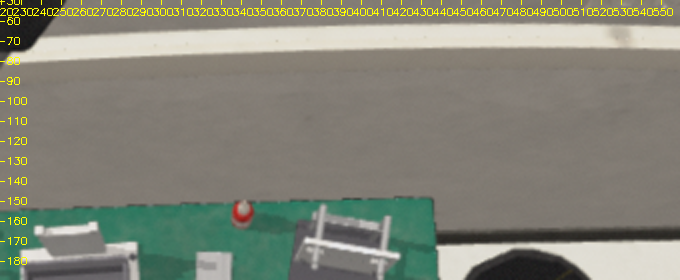

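```bash
python3 - <<'E'
from h import *
o,a=ray('side',(95,248));_,b=ray('side',(250,63)); n=np.cross(a,b)
for u in [(260,80),(300,78),(420,76)]:
    p,v=ray('top',u); print((p+v*(n@(o-p))/(n@v)).round())
E
```

```text
[810.  -8. 245.]
[811. -93. 243.]
[ 804. -343.  250.]
```

```bash
cat > rob.py <<'E'
from h import *
PL={24:((610.5,265.7),-.022),12:((421.7,273.8),.136),6:((626.7,-303.3),-.205),18:((434.4,-303.6),-.181)}
RT,RTH=np.array([538.4,18.3]),.031
SX={24:75,6:25,12:-25,18:-75}
def ori(th,s):
    n=np.array([np.cos(th),np.sin(th),0])*s; z=np.array([0,0,-1.]); return np.column_stack([np.cross(n,z),n,z])
def rk(x,y=0): c,s=np.cos(RTH),np.sin(RTH); return RT+np.array([c*x-s*y,s*x+c*y])
def st(m): print(m,'t%.1f'%manip.current_clock(),manip.current_position().round(1),'F',manip.current_wrist_force().round(1),'w%.1f'%(88*manip.current_gripper_width()))
E
python3 - <<'E'
from rob import *
for w in PL:
    t,th=PL[w]
    for s in(1,-1):
        R=ori(th,s); Q=ori(RTH,s)
        d=lambda q:None if q is None else q.round(2)
        print(w,s,[d(manip.solve_ik((*t,z),R)) for z in (106,250)],[d(manip.solve_ik((*rk(SX[w]),z),Q)) for z in (100,250)])
E
```

```text
24 1 [array([-0.32,  0.94, -0.3 ,  1.54,  0.37,  0.72, -0.81]), array([-0.25,  0.78, -0.46,  1.43,  0.38,  1.02, -0.81])] [array([ 0.09,  0.9 , -0.36,  1.71,  0.49,  0.62, -0.52]), array([ 0.16,  0.71, -0.49,  1.6 ,  0.39,  0.93, -0.43])]
24 -1 [array([ 0.06,  1.24, -1.26,  1.51,  1.21,  1.3 ,  1.77]), array([ 0.05,  1.02, -1.26,  1.41,  0.97,  1.39,  1.9 ])] [array([-0.36,  0.95,  0.47,  1.74, -0.67,  0.63, -2.61]), array([-0.61,  0.93,  1.09,  1.64, -0.9 ,  1.14, -2.39])]
12 1 [array([-0.81,  0.81,  0.24,  2.06, -0.57,  0.33,  0.03]), array([-0.34,  0.58, -0.52,  1.93,  0.41,  0.74, -0.96])] [array([ 0.01,  0.81, -0.23,  2.02,  0.48,  0.36, -0.57]), array([ 0.18,  0.59, -0.49,  1.9 ,  0.39,  0.75, -0.5 ])]
12 -1 [array([-0.01,  1.13, -1.26,  2.02,  1.28,  1.12,  1.38]), array([ 0.02,  0.83, -1.25,  1.91,  0.89,  1.11,  1.67])] [array([-0.33,  0.85,  0.35,  2.04, -0.75,  0.38, -2.5 ]), array([-0.51,  0.64,  0.64,  1.93, -0.55,  0.75, -2.65])]
6 1 [array([ 0.56,  0.98, -0.37,  1.43,  0.42,  0.81, -0.15]), array([ 0.58,  0.82, -0.42,  1.32,  0.35,  1.07, -0.09])] [array([ 0.06,  0.85, -0.3 ,  1.87,  0.49,  0.49, -0.55]), array([ 0.17,  0.65, -0.49,  1.75,  0.39,  0.84, -0.47])]
6 -1 [array([ 0.17,  1.02,  0.46,  1.45, -0.56,  0.8 , -2.52]), array([ 0.15,  0.85,  0.51,  1.35, -0.43,  1.05, -2.62])] [array([-0.35,  0.89,  0.41,  1.89, -0.7 ,  0.51, -2.56]), array([-0.66,  0.87,  1.09,  1.8 , -0.89,  1.06, -2.33])]
18 1 [array([ 0.66,  0.81, -0.24,  1.97,  0.44,  0.41, -0.09]), array([ 0.8 ,  0.6 , -0.44,  1.85,  0.36,  0.77, -0.02])] [array([-0.05,  0.78, -0.14,  2.17,  0.48,  0.22, -0.58]), array([ 0.19,  0.53, -0.49,  2.03,  0.39,  0.67, -0.53])]
18 -1 [array([ 0.35,  0.84,  0.3 ,  1.99, -0.59,  0.41, -2.22]), array([ 0.25,  0.62,  0.45,  1.88, -0.39,  0.73, -2.4 ])] [array([-0.29,  0.81,  0.25,  2.18, -0.82,  0.25, -2.42]), array([-0.52,  0.57,  0.62,  2.07, -0.54,  0.66, -2.65])]
```

```bash
python3 - <<'E'
from rob import *
w=18;t,th=PL[w]
p=manip.current_position(); manip.movel((p[0],p[1],400)); st('up')
q=manip.current_joints(); q2=manip.solve_ik((*t,330),ori(th,1)); print(q.round(2),q2.round(2))
manip.set_gripper((w+24)/88,40)
manip.move_pose((*t,330),ori(th,1)); st('above')
manip.movel((*t,150)); st('150')
for n,b in(('top',(340,210,450,290)),('side',(280,130,380,220))): crop(manip.snapshot(n),*b,'g_'+n,5)
E
```

```text
up t1.9 [ 205.7 -589.6  399. ] F [ 0.8 -0.1  0.5] w88.2
[ 1.27  0.57 -0.21  1.35  0.12  1.24 -0.18] [ 0.84  0.51 -0.51  1.74  0.29  0.97  0.04]
above t4.0 [ 433.7 -305.5  330.1] F [-0.8  0.7  0.7] w41.8
150 t5.4 [ 434.9 -303.9  150.6] F [0.2 0.4 0.3] w42.1
```

View pics/g_top.png

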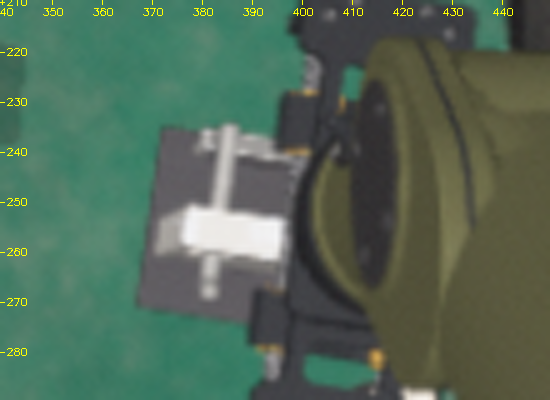

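View pics/g_side.png

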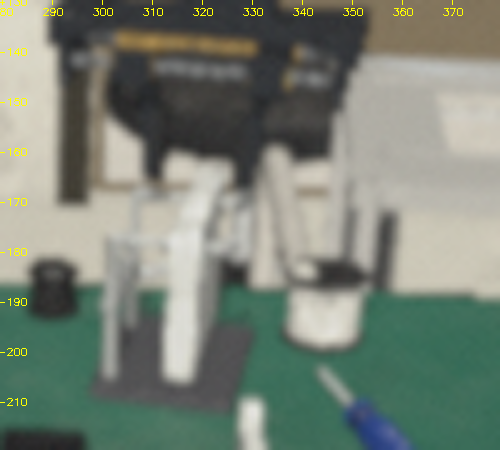

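```bash
cat >> rob.py <<'E'
def pick(w,zg=106):
    t,th=PL[w]; t=np.array(t); n=np.array([np.cos(th),np.sin(th)])
    manip.movel((*t,zg),ori(th,1),v=80); st('down')
    manip.set_gripper(0.0,40); st('grip')
    g=88*manip.current_gripper_width()
    if abs(g-w)>2.5: print('BAD WIDTH',g); return False
    manip.movel((*t,zg+14),v=60); st('lift')
    e=t-n*(31+w/2+14)
    manip.movel((*e,zg+14),v=100); st('out')
    manip.movel((*e,250),v=180); st('raised')
    return True
E
python3 - <<'E'
from rob import *
pick(18)
for n,b in(('top',(300,210,450,320)),('side',(280,60,420,220))): crop(manip.snapshot(n),*b,'g1_'+n,4)
E
```

```text
down t6.2 [ 434.6 -303.6  106.1] F [0.2 0.2 0.1] w42.2
grip t6.7 [ 434.3 -303.7  106.3] F [-1.9  0.5  3. ] w17.6
lift t7.1 [ 434.6 -303.7  120.3] F [-0.1  0.3 -2.8] w17.6
out t7.8 [ 383.9 -293.1  120.3] F [ 4.7  2.1 -4.4] w17.8
raised t8.6 [ 380.  -293.7  248.9] F [ 0.4  0.5 -3.6] w17.7
```

View pics/g1_side.png

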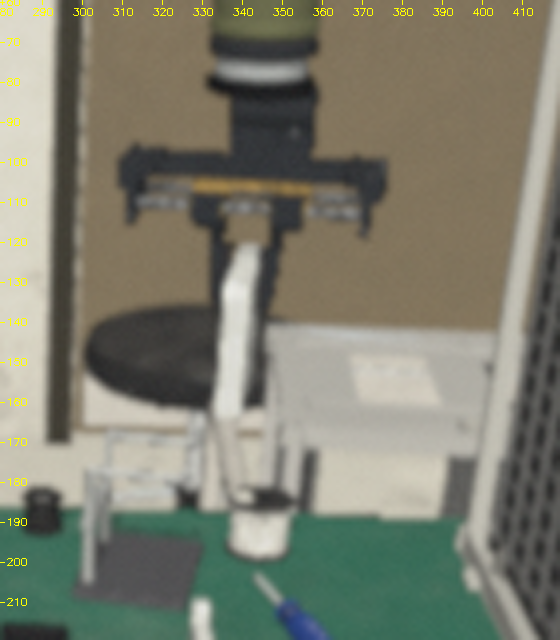

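```bash
python3 - <<'E'
from rob import *
manip.movel((*rk(SX[18]),250),ori(RTH,1),v=200); st('over')
manip.movel((*rk(SX[18]),165),v=120); manip.wait(.3); st('over')
for n,b in(('top',(210,170,330,290)),('side',(210,130,370,290))): crop(manip.snapshot(n),*b,'g2_'+n,4 if n=='side' else 5)
E
```

```text
over t10.5 [463.1  14.8 249.9] F [ 0.  -0.7 -2.5] w17.8
over t11.6 [463.7  15.9 165.4] F [ 0.7  0.1 -2.9] w17.6
```

View pics/g2_side.png

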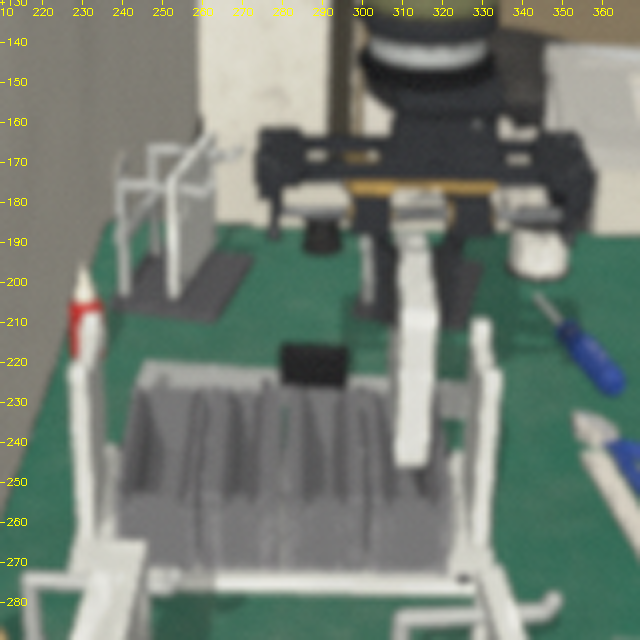

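View pics/g2_top.png

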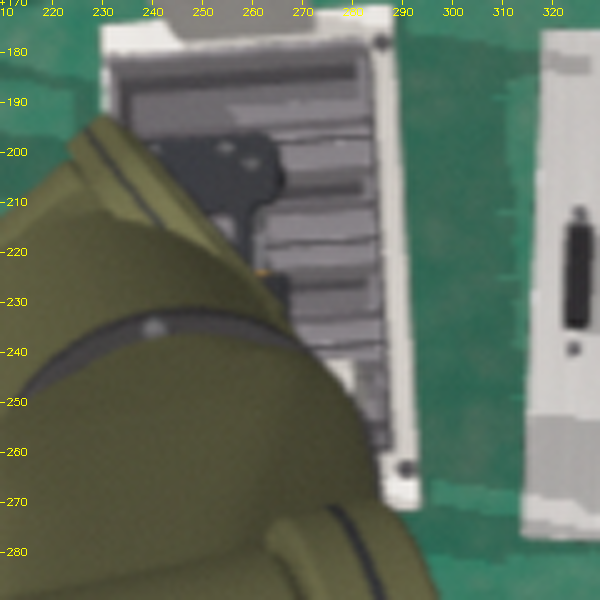

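```bash
python3 - <<'E'
from rob import *
p=manip.current_position(); c,s=np.cos(RTH),np.sin(RTH)
L=lambda x,y,z: (p[0]+c*x-s*y,p[1]+s*x+c*y,z)
print(proj('side',[L(-9,55,79),L(9,55,79),L(-9,55,179),L(9,55,179),L(9,-55,179)]).round(1))
crop(manip.snapshot('side'),280,180,345,260,'g3',8)
E
```

```text
[[316.  246. ]
 [308.2 245.9]
 [318.3 207.9]
 [310.2 207.8]
 [308.  187. ]]
```

View pics/g3.png

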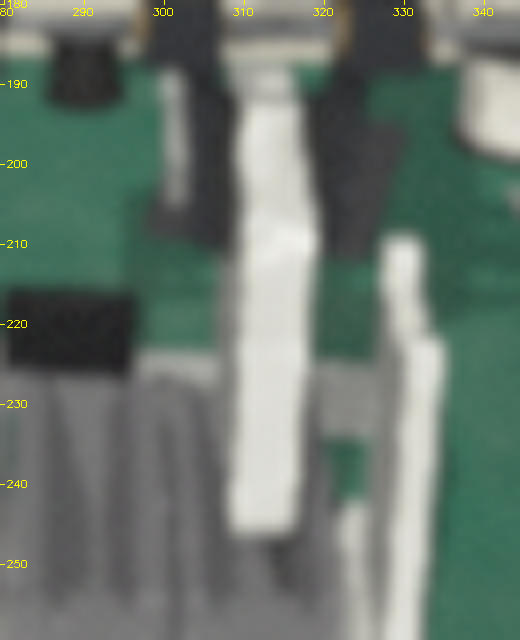

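```bash
cat >> rob.py <<'E'
def insert(w,zend=101.0,step=8,z0=150,off=(0,0)):
    t=rk(SX[w]+off[0],off[1])
    manip.movel((*t,z0),ori(RTH,1),v=120)
    z=z0
    while z>zend:
        z=max(z-step,zend); manip.movel((*t,z),v=60)
        F=manip.current_wrist_force(); p=manip.current_position()
        print('z%.0f'%z,p.round(1),F.round(1))
        if F[2]>15 or np.hypot(F[0],F[1])>25: print('STOP'); return False
    return True
def release(w,zup=250):
    p=manip.current_position()
    manip.set_gripper((w+8)/88,40); st('rel')
    manip.movel((p[0],p[1],zup),v=150); st('up')
E
python3 - <<'E'
from rob import *
print(insert(18))
E
```

```text
z142 [463.3  16.  142. ] [ 0.4  0.3 -2.9]
z134 [463.3  15.9 133.9] [-1.2  0.3 -4. ]
z126 [463.2  15.9 125.9] [-0.6 -0.5 -2.8]
z118 [463.2  15.9 117.8] [-0.6 -0.2 -3.3]
z110 [463.2  15.9 109.9] [ 0.2 -0.5 -2.7]
z102 [463.2  16.  101.9] [ 0.1 -0.2 -3.5]
z101 [463.5  16.  101.1] [-0.6 -0.1 -2.6]
True
```

```bash
python3 - <<'E'
from rob import *
insert(18,99.5,1,101)
release(18)
w=6;t,th=PL[w]
manip.movel((450,-150,280),v=250)
manip.move_pose((*t,250),ori(th,1)); manip.set_gripper((w+24)/88); st('above6')
for n,b in(('top',(210,150,350,290)),('side',(210,150,350,290))): crop(manip.snapshot(n),*b,'g4_'+n,4)
crop(manip.snapshot('top'),340,140,440,220,'g5',6)
E
```

```text
z100 [463.6  16.1 100.4] [-0.5 -0.2  3.9]
z100 [463.7  16.1 100.4] [-1.   0.8 10.9]
rel t15.1 [463.5  16.   99.4] F [ 0.3 -0.1 -0.5] w25.8
up t16.2 [463.2  15.9 249.3] F [-0.4  0.1 -0.4] w26.1
above6 t18.3 [ 626.5 -302.6  250.7] F [0.7 0.4 0.4] w30.1
```

View pics/g4_side.png

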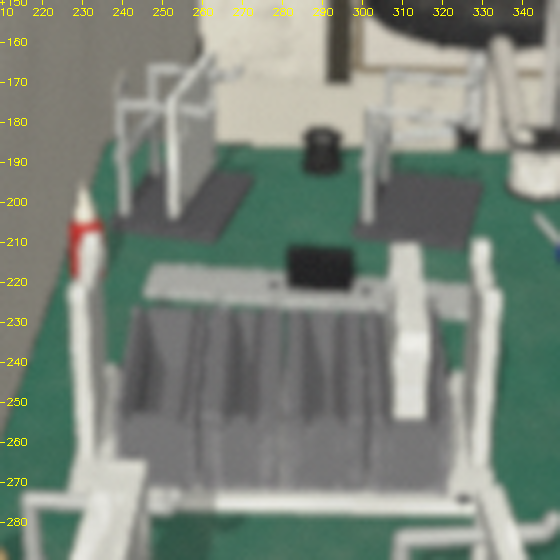

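View pics/g4_top.png

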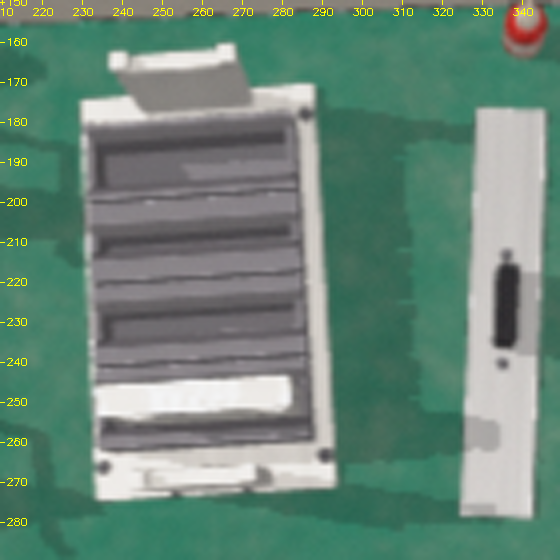

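```bash
python3 - <<'E'
from rob import *
print('18 corners',[onz('top',u,114).round(1)[:2] for u in [(233.7,245.5),(282.5,243.2),(282.8,251),(234,254)]],rk(-75).round(1))
t,th=PL[6]
manip.movel((*t,150),v=150)
crop(manip.snapshot('side'),220,100,320,220,'g6s',5)
E
```

```text
18 corners [array([472.5,  70.6]), array([475.2, -40.7]), array([457.5, -41.1]), array([453.1,  70. ])] [463.4  16. ]
```

View pics/g6s.png

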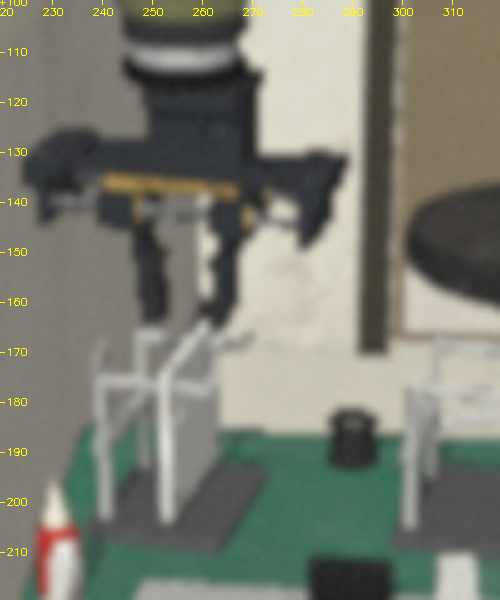

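```bash
python3 - <<'E'
from rob import *
if pick(6):
    manip.movel((500,-150,255),ori(-.1,1),v=220)
    manip.movel((*rk(SX[6]),250),ori(RTH,1),v=200)
    manip.movel((*rk(SX[6]),165),v=120); manip.wait(.3); st('over')
    p=manip.current_position(); c,s=np.cos(RTH),np.sin(RTH)
    L=lambda x,y,z: (p[0]+c*x-s*y,p[1]+s*x+c*y,z)
    print(proj('side',[L(-3,55,79),L(3,55,79),L(-3,55,179),L(3,55,179),L(3,-55,179)]).round(1))
    crop(manip.snapshot('side'),230,170,330,270,'g7',6)
E
```

```text
down t20.0 [ 626.9 -303.3  105.9] F [-0.2 -0.7  0.1] w30.0
grip t20.5 [ 626.8 -303.4  106.4] F [-0.5  0.8  2.5] w5.8
lift t20.9 [ 627.  -303.4  120.5] F [-0.7 -0.3 -1.3] w5.6
out t21.5 [ 580.4 -293.6  120.1] F [-1.1 -0.6 -1.4] w6.0
raised t22.4 [ 579.  -293.4  248.9] F [-0.7 -0.2 -2.3] w5.6
over t25.5 [563.7  19.1 165.5] F [ 0.6  0.3 -0.7] w5.9
[[270.4 245.2]
 [267.8 245.1]
 [270.3 207.1]
 [267.6 207.1]
 [269.6 186.5]]
```

View pics/g7.png

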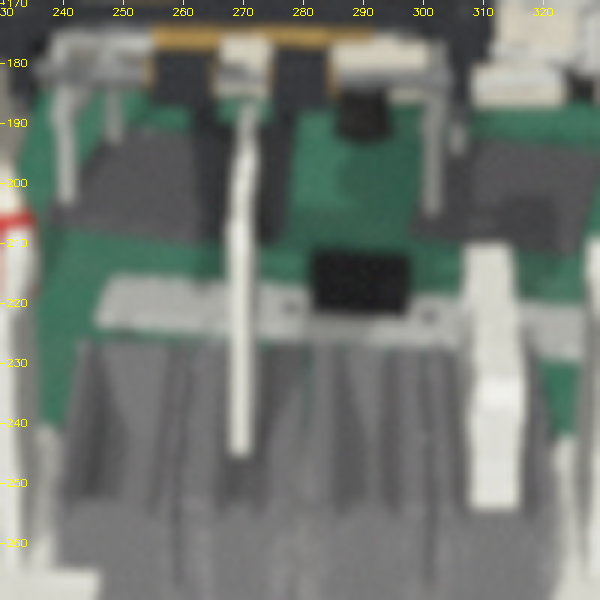

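```bash
python3 - <<'E'
from rob import *
if insert(6,102,10):
    insert(6,99.5,1.2,102); release(6)
    t,th=PL[24]
    manip.move_pose((*t,260),ori(th,1)); manip.set_gripper((24+24)/88); st('above24')
    crop(manip.snapshot('side'),210,190,350,290,'g8',5)
    manip.movel((*t,150),v=150)
    crop(manip.snapshot('side'),180,200,320,360,'g9',4)
E
```

```text
z140 [563.1  19.  139.7] [-0.5 -0.8 -1.6]
z130 [563.1  19.  129.5] [-0.5  0.  -1.2]
z120 [563.   19.  119.5] [ 0.1  0.3 -2.3]
z110 [563.1  19.  109.5] [ 0.6  0.5 -1. ]
z102 [563.1  19.  101.6] [-0.1  1.2 -1.1]
z101 [563.4  19.1 100.8] [-1.   0.3 -1.9]
z100 [563.7  19.1 100.5] [-1.9 -0.2  5.5]
z100 [563.7  19.1 100.4] [-1.  -0.2  5.9]
rel t28.7 [563.4  19.1  99.4] F [ 0.2 -0.8 -0.6] w14.2
up t29.8 [563.1  18.9 249.2] F [0.2 0.3 0.8] w14.2
above24 t31.5 [610.5 265.7 260. ] F [ 0.   0.2 -0.2] w47.8
```

View pics/g8.png

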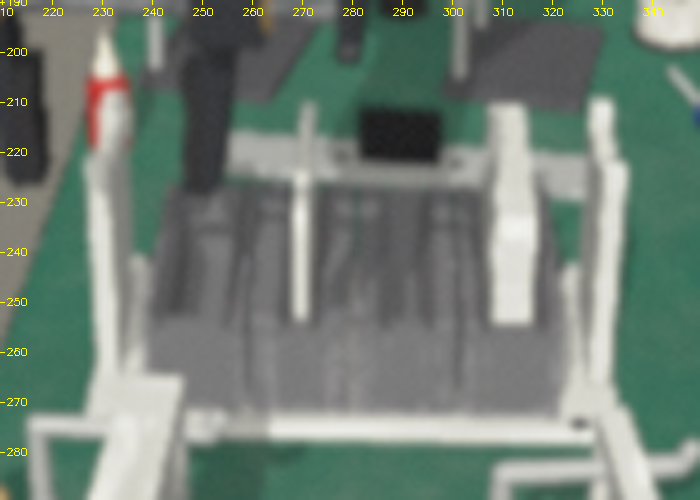

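View pics/g9.png

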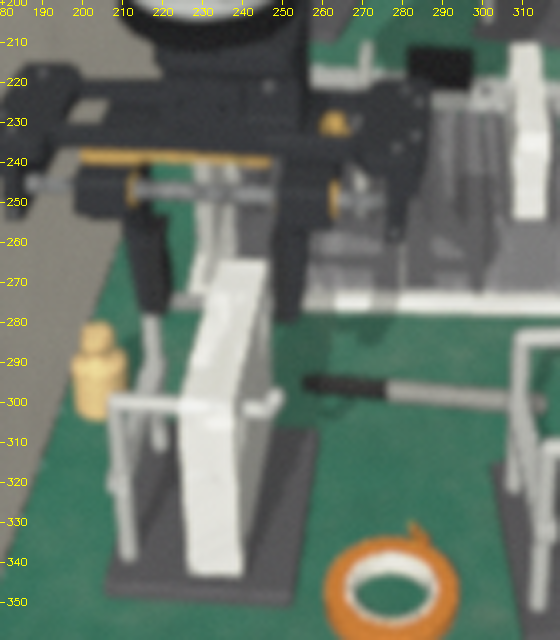

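```bash
cat >> rob.py <<'E'
def chk(w,name):
    p=manip.current_position(); c,s=np.cos(RTH),np.sin(RTH); h=w/2
    L=lambda x,y,z: (p[0]+c*x-s*y,p[1]+s*x+c*y,z)
    P=proj('side',[L(-h,55,79),L(h,55,79),L(-h,55,179),L(h,55,179),L(h,-55,179)]); print(P.round(1))
    m=P[0].astype(int); crop(manip.snapshot('side'),m[0]-50,170,m[0]+50,270,name,6)
E
python3 - <<'E'
from rob import *
if pick(24):
    manip.movel((*rk(SX[24]),255),ori(RTH,1),v=200)
    manip.movel((*rk(SX[24]),165),v=120); manip.wait(.3); st('over')
    chk(24,'g10')
E
```

```text
down t33.2 [610.5 265.9 105.9] F [0.4 0.8 0.3] w48.3
grip t33.6 [610.7 265.8 106.4] F [-0.6  0.4  2.7] w23.8
lift t34.0 [610.7 265.8 120.4] F [ 0.2  1.1 -3.5] w23.7
out t34.8 [554.4 266.9 120.1] F [ 0.2 -1.1 -3.1] w24.1
raised t35.6 [553.  266.3 248.9] F [-0.4 -0.2 -4. ] w23.7
over t38.2 [613.7  20.6 165.5] F [ 0.3 -0.7 -3.1] w23.7
[[252.8 244.8]
 [242.6 244.6]
 [251.8 206.8]
 [241.  206.6]
 [245.7 186.1]]
```

View pics/g10.png

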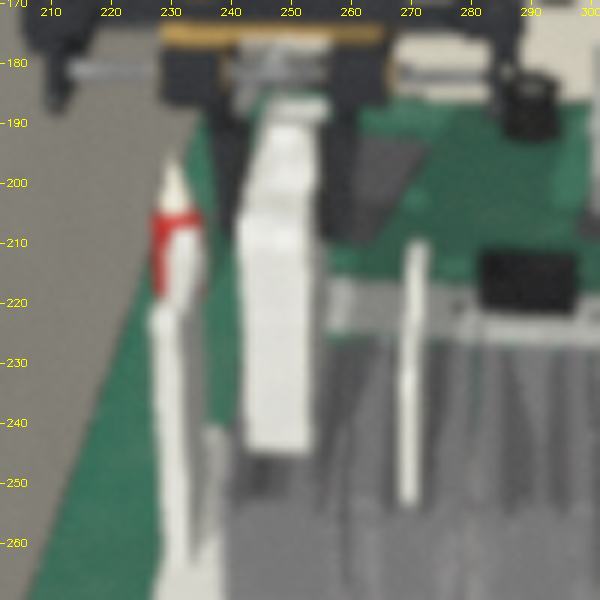

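```bash
python3 - <<'E'
from rob import *
if insert(24,102,10):
    insert(24,99.5,1.2,102); release(24)
    t,th=PL[12]
    manip.movel((560,200,260),v=200)
    manip.move_pose((*t,260),ori(th,1)); manip.set_gripper((12+24)/88); st('above12')
    manip.movel((*t,150),v=150)
    crop(manip.snapshot('side'),220,190,390,360,'g11',4)
E
```

```text
z140 [613.1  20.5 139.6] [-0.   0.5 -2.2]
z130 [613.   20.5 129.4] [-0.  -0.  -2.2]
z120 [613.   20.5 119.4] [ 0.4  1.  -2.6]
z110 [613.   20.5 109.4] [-0.2  0.8 -1.6]
z102 [613.   20.5 101.5] [ 0.2 -0.1 -1.9]
z101 [613.3  20.6 100.8] [-0.4  0.6 -2.9]
z100 [613.5  20.6 100.4] [-1.6 -0.1  5.3]
z100 [613.5  20.6 100.4] [-2.4 -1.   6.7]
rel t41.5 [613.5  20.7  99.4] F [ 0.7 -0.2 -0.2] w31.9
up t42.6 [612.9  20.4 249.1] F [0.5 0.1 0.2] w32.1
above12 t44.6 [422.9 273.1 259.8] F [-0.7 -0.2 -1.2] w36.0
```

View pics/g11.png

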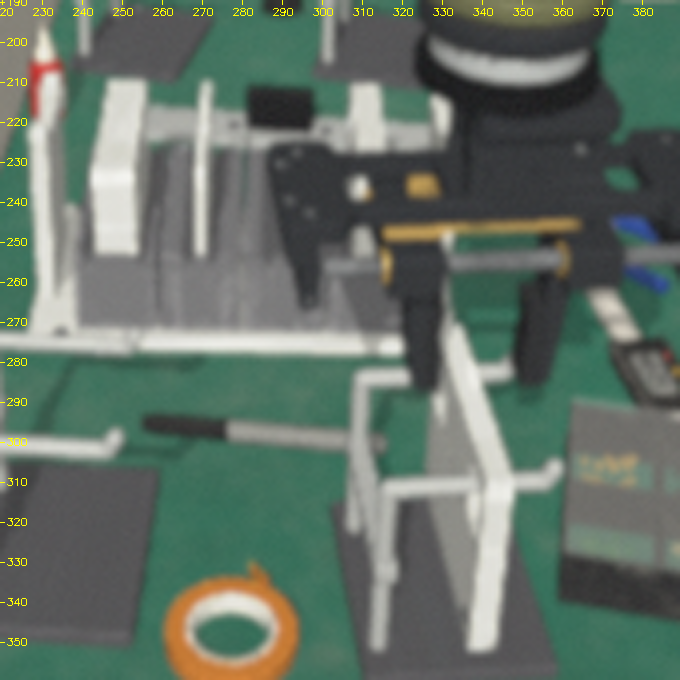

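```bash
python3 - <<'E'
from rob import *
for u in [(156,291),(203,296)]: print([onz('top',u,z).round() for z in (0,30,40)])
for u in [(363,308),(362,291)]: print([onz('side',u,z).round() for z in (0,30,40)])
t,th=PL[12];e=np.array(t)-np.array([np.cos(th),np.sin(th)])*51
print(e,[manip.solve_ik((*e,z),ori(th,1)) is not None for z in(120,180,250)])
E
```

```text
[array([369., 293.,   0.]), array([370., 282.,  30.]), array([370., 279.,  40.])]
[array([356., 170.,   0.]), array([357., 162.,  30.]), array([357., 160.,  40.])]
[array([352., 186.,   0.]), array([359., 221.,  30.]), array([362., 232.,  40.])]
[array([346., 129.,   0.]), array([354., 167.,  30.]), array([357., 179.,  40.])]
[371.17092148 266.88536161] [True, True, True]
```

```bash
python3 - <<'E'
from rob import *
w=12;t,th=PL[w]; t=np.array(t); n=np.array([np.cos(th),np.sin(th)]); zg=106
manip.movel((*t,zg),ori(th,1),v=80); st('down')
manip.set_gripper(0.0,40); st('grip')
manip.movel((*t,zg+16.5),v=60); st('lift')
e=t-n*43
manip.movel((*e,zg+16.5),v=80); manip.wait(.2); st('out')
manip.movel((*e,250),v=150); st('raised')
manip.movel((430,180,255),ori(.06,1),v=200)
manip.movel((*rk(SX[12]),255),ori(RTH,1),v=200)
manip.movel((*rk(SX[12]),165),v=120); manip.wait(.3); st('over')
chk(12,'g12')
E
```

```text
down t46.3 [421.8 274.  106.2] F [-0.4  0.3  1.2] w36.1
grip t46.8 [422.  273.9 106.3] F [ 0.1 -0.6  2.7] w11.9
lift t47.2 [421.9 273.9 122.9] F [-0.1  0.6 -2.2] w11.4
out t48.1 [377.1 268.8 123. ] F [-4.   1.1  8.8] w11.7
raised t49.1 [378.8 267.4 249.3] F [-1.1 -0.2 -2.8] w11.5
over t52.0 [513.7  17.5 165.4] F [ 0.1  0.3 -2. ] w11.4
[[293.1 245.6]
 [288.  245.5]
 [294.3 207.5]
 [288.8 207.4]
 [288.8 186.7]]
```

View pics/g12.png

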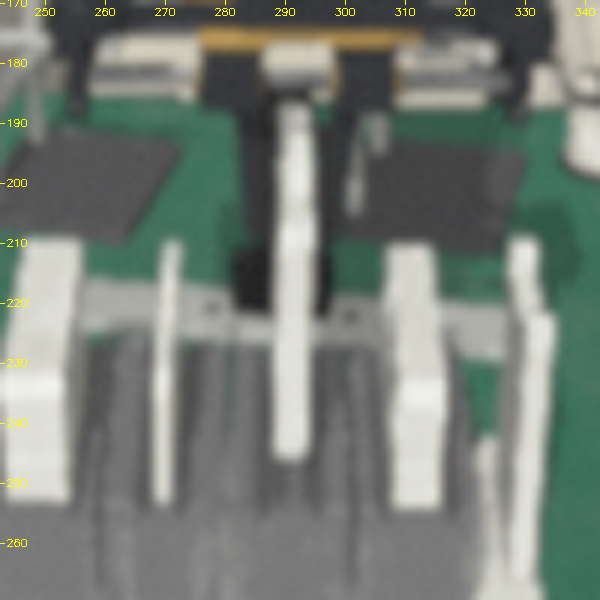

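```bash
python3 - <<'E'
from rob import *
if insert(12,102,8):
    insert(12,99.5,1.2,102); release(12,260)
    manip.movel((430,200,330),v=250); st('')
    for n,b in(('top',(210,150,350,290)),('side',(210,150,350,290))): crop(manip.snapshot(n),*b,'h_'+n,4)
E
```

```text
z142 [513.2  17.5 141.8] [-0.5 -0.3 -1.2]
z134 [513.1  17.5 133.6] [ 0.4  0.8 -1.8]
z126 [513.1  17.5 125.6] [-1.2  0.  -1.1]
z118 [513.1  17.5 117.6] [ 0.   0.3 -1.7]
z110 [513.1  17.4 109.6] [-0.4  0.4 -2.4]
z102 [513.1  17.5 101.6] [ 0.3  1.3 -1.5]
z101 [513.4  17.5 100.8] [ 0.9  0.2 -1.9]
z100 [513.6  17.6 100.3] [-1.1  0.3  6.4]
z100 [513.6  17.6 100.4] [-1.1  0.1  6.9]
rel t55.4 [513.5  17.5  99.4] F [0.4 0.6 0.4] w20.3
up t56.6 [513.1  17.4 259.2] F [-0.6 -0.6 -0.6] w20.0
 t57.6 [430.3 198.4 329.3] F [ 0.5 -0.5 -0.3] w19.9
```

View pics/h_side.png

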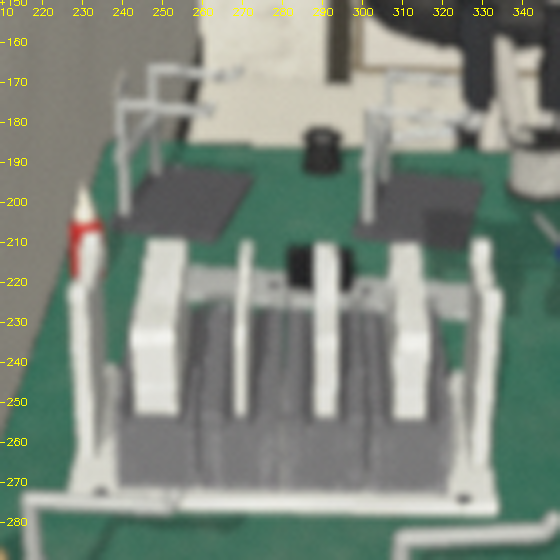

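View pics/h_top.png

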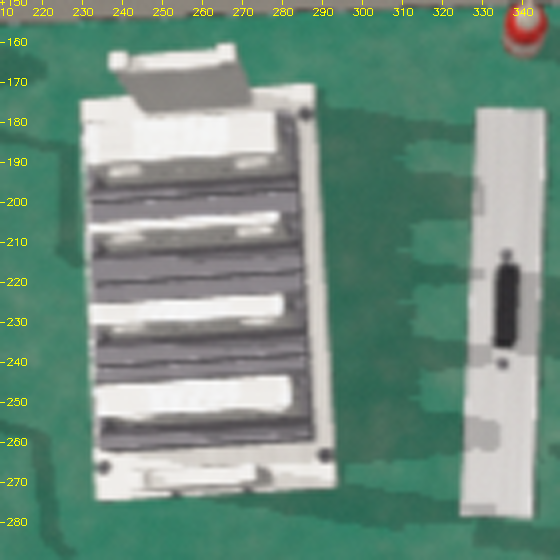

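```bash
python3 - <<'E'
from ov import *
for n,bs in (('top',[(225,155,285,185),(225,258,300,285)]),('side',[(220,190,245,280),(315,190,345,280)])):
    im=manip.snapshot(n)
    for i,b in enumerate(bs):
        rackov(n,(538.4,18.3),.031,(27,9,15,21),b,10 if n=='top' else 7,f'v{n}{i}',im)
        o=im[b[1]:b[3],b[0]:b[2],::-1]; k=10 if n=='top' else 7
        r=cv2.resize(o,None,fx=k,fy=k,interpolation=cv2.INTER_CUBIC); r=np.clip((r.astype(float)-100)*1.6,0,255).astype(np.uint8)
        m=cv2.imread(f'pics/v{n}{i}.png'); cv2.imwrite(f'pics/v{n}{i}.png',np.vstack([m,r]) if n=='top' else np.hstack([m,r]))
st=[cv2.imread(f'pics/vside{i}.png') for i in(0,1)]
cv2.imwrite('pics/vs.png',np.hstack(st))
crop(manip.snapshot('top'),315,165,355,290,'vstrap',6)
E
```

```text
(no output)
```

View pics/vtop0.png

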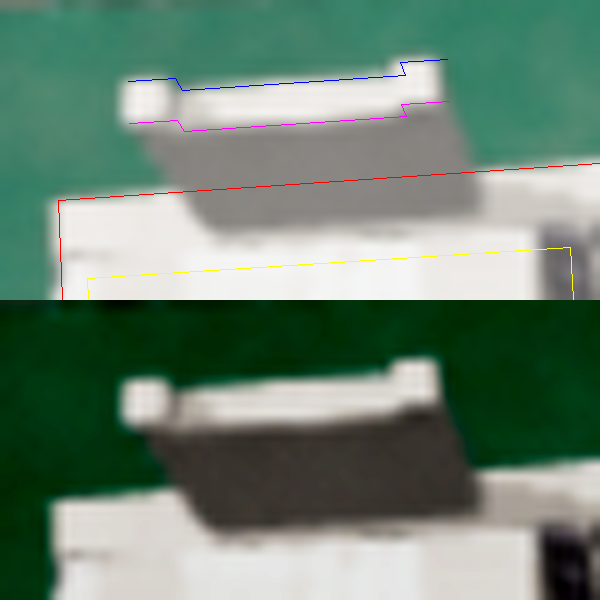

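View pics/vtop1.png

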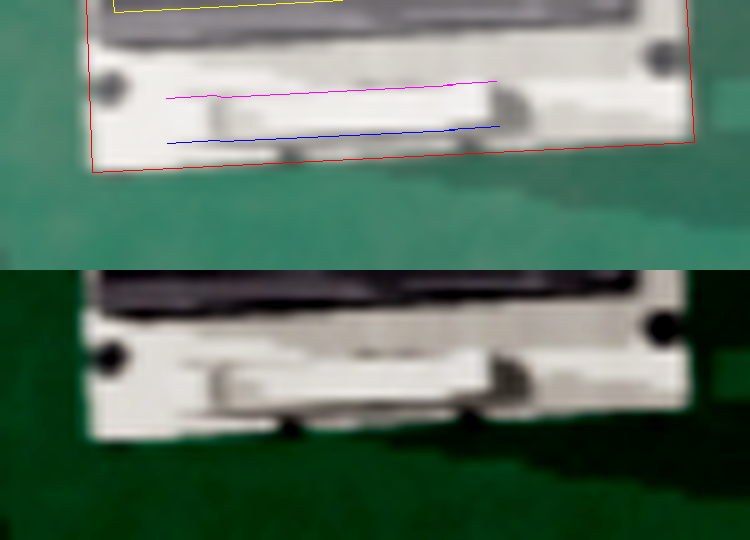

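View pics/vs.png

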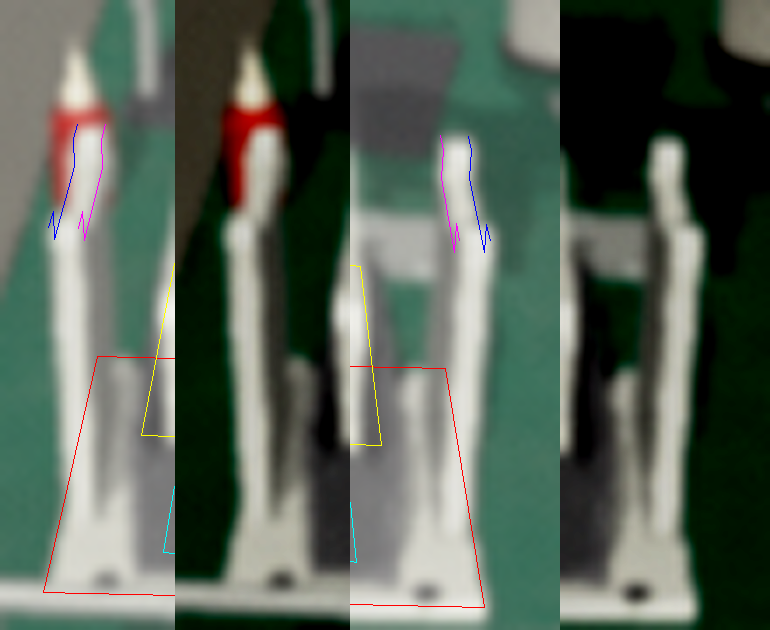

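View pics/vstrap.png

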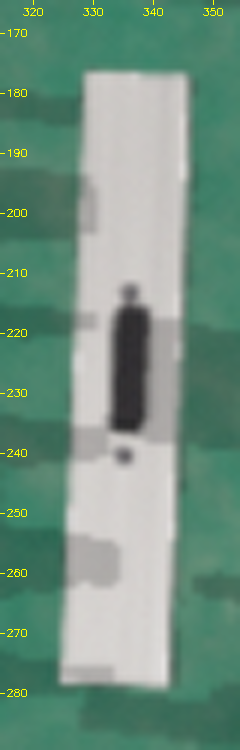

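```bash
python3 - <<'E'
from rob import *
W=[onz('top',u,6) for u in [(328.6,176.4),(345.6,176.7),(342.4,279.2),(324.3,278.5)]]
print(np.round(W,1)[:,:2].tolist()); t,th,r=rigid([(128,22),(128,-22),(-128,-22),(-128,22)],W); print(t,th,r)
W=[onz('top',u,40) for u in [(333.6,215.3),(339.2,215.3),(338.2,236.5),(332.5,236.3)]];b=np.mean(W,0);print(b,np.round(W,1)[:,:2].tolist())
# side black block top
c,s=np.cos(th),np.sin(th)
L=lambda x,y,z: (t[0]+c*x-s*y,t[1]+s*x+c*y,z)
print(proj('side',[L(25,7,40),L(-25,7,40),L(25,-7,40),L(-25,-7,40)]).round(1))
print(manip.solve_ik((*t,30),ori(th+np.pi/2,1)),manip.solve_ik((*t,30),ori(th+np.pi/2,-1)),[manip.solve_ik((*RT,z),ori(RTH+np.pi/2,s)) for z in (150,250) for s in (1,-1)])
crop(manip.snapshot('side'),270,195,320,230,'vb',10)
E
```

```text
[[650.7, -154.0], [648.6, -196.9], [391.8, -179.5], [394.5, -135.1]]
[ 521.40817481 -166.37621865] -0.06998895303834109 [[ 0.1 -0.6]
 [ 1.1  0.4]
 [-0.4 -0.1]
 [-0.7  0.3]]
[ 520.20234631 -165.99115022   40.        ] [[546.0, -161.4], [545.6, -174.9], [494.1, -170.7], [495.0, -157.0]]
[[280.3 212.5]
 [297.5 213.6]
 [280.9 210.2]
 [297.9 211.3]]
[ 0.54088359  1.01051786 -0.54407513  1.91919587  1.04908849  0.53027224
  0.74760751] [ 0.27223545  0.95595648 -0.08042867  1.93365589  0.25646723  0.26169863
 -1.66310492] [array([ 0.33563048,  0.85230402, -0.79416315,  1.90466616,  0.87437043,
        0.77531831,  0.64032347]), array([-0.06658421,  0.73746393, -0.08789   ,  1.92584578,  0.12729521,
        0.48354362, -1.78434304]), array([ 0.40602003,  0.72384134, -0.91329036,  1.81499899,  0.69462851,
        0.95954486,  0.79143074]), array([-0.05880838,  0.58365389, -0.09802732,  1.83873408,  0.08160029,
        0.72306878, -1.74172525])]
```

View pics/vb.png

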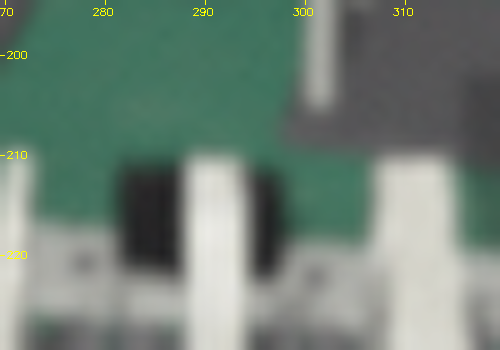

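```bash
cat >> rob.py <<'E'
ST=(np.array([520.9,-166.2]),-.070)
E
python3 - <<'E'
from rob import *
t,th=ST; R=ori(th+np.pi/2,-1)
manip.set_gripper(44/88,40)
manip.move_pose((*t,280),R); st('a')
manip.movel((*t,110),v=150); st('b')
crop(manip.snapshot('side'),240,120,340,240,'s_s',5); crop(manip.snapshot('top'),290,165,390,290,'s_t',4)
E
```

```text
a t59.8 [ 521.4 -164.2  280.1] F [ 0.2 -0.2  0.2] w43.9
b t61.1 [ 521.5 -166.3  110.7] F [-0.  -0.   0.6] w44.0
```

View pics/s_s.png

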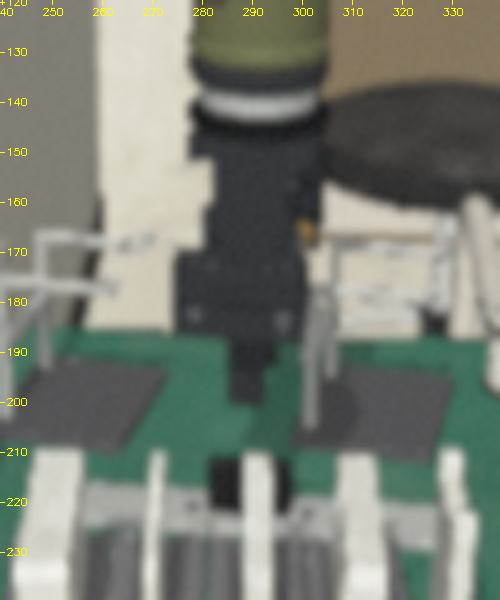

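View pics/s_t.png

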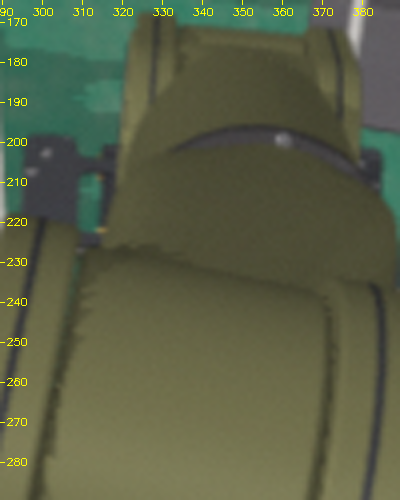

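Finger centred over the block (cols ~289 vs block 281–298). Descend and grip.

```bash
python3 - <<'E'
from rob import *
t,th=ST
manip.movel((*t,60),v=100); print(manip.current_wrist_force().round(1))
manip.movel((*t,30),v=50); st('down')
manip.set_gripper(0,60); st('grip')
manip.movel((*t,60),v=50); st('lift')
manip.movel((*t,260),v=150); st('up')
crop(manip.snapshot('side'),220,60,360,200,'s_u',4)
E
```

```text
[ 0.  -0.1  0.7]
down t62.6 [ 520.9 -166.2   29.9] F [-0.1  0.6 -0.6] w44.1
grip t63.2 [ 521.  -166.4   30.2] F [-0.8 -0.   1.6] w13.5
lift t63.9 [ 520.8 -166.2   60. ] F [-0.7 -0.2 -2.6] w13.5
up t65.4 [ 520.3 -166.   259.2] F [-0.9  0.7 -2.3] w13.2
```

View pics/s_u.png

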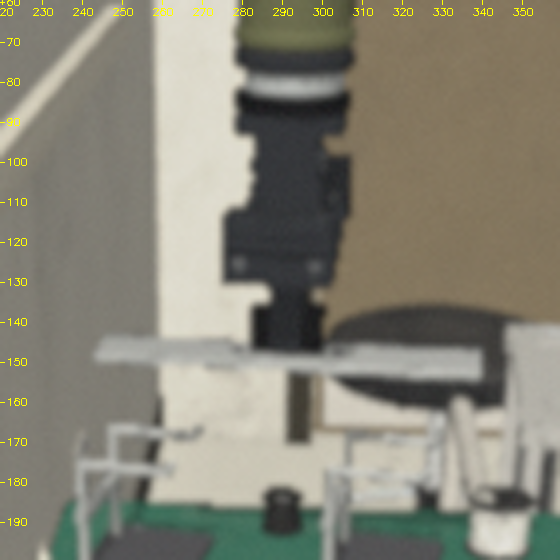

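```bash
python3 - <<'E'
from rob import *
R=ori(RTH+np.pi/2,-1)
manip.movel((*RT,260),R,v=180); manip.movel((*RT,166),v=120); manip.wait(.4); st('over')
crop(manip.snapshot('side'),200,180,350,280,'t_s',5); crop(manip.snapshot('top'),210,150,310,285,'t_t',4)
E
```

```text
over t68.0 [538.5  18.3 166.3] F [ 0.4 -0.3 -2.2] w13.6
```

View pics/t_s.png

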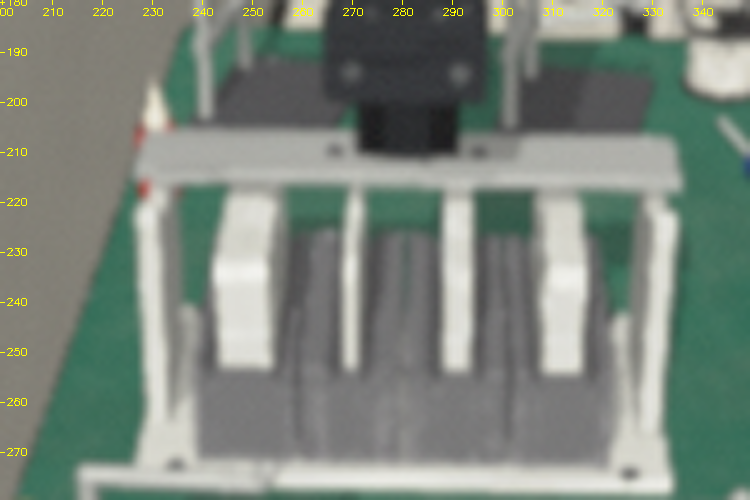

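View pics/t_t.png

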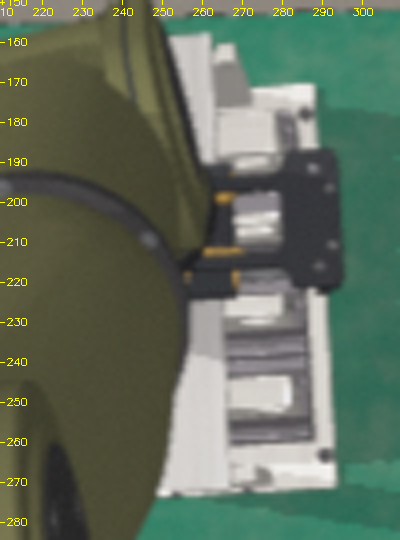

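```bash
python3 - <<'E'
from rob import *
im=manip.snapshot('top');crop(im,245,150,285,190,'t1',14);crop(im,240,230,300,280,'t2',12)
c,s=np.cos(RTH),np.sin(RTH);p=manip.current_position()
L=lambda x,y,z: (p[0]+c*x-s*y,p[1]+s*x+c*y,z)
print(proj('top',[L(128,-22,142),L(-128,-22,142),L(-128,22,142),L(120,-26,129),L(125,-37,129),L(-125,-37,129)]).round(1))
print(proj('side',[L(128,22,136),L(-128,22,136),L(128,-22,142),L(-128,-22,142)]).round(1))
E
```

```text
[[262.  158.1]
 [267.1 271.7]
 [247.1 272.7]
 [264.5 162.8]
 [269.2 160.4]
 [274.3 270.1]]
[[225.8 216.2]
 [335.3 218. ]
 [228.2 205.3]
 [333.6 207.1]]
```

View pics/t1.png

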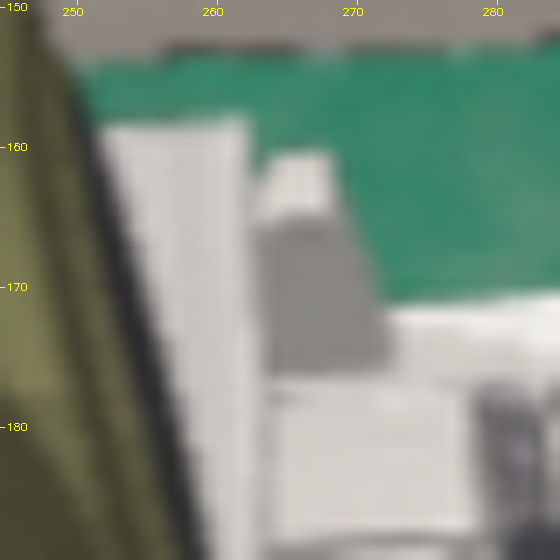

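View pics/t2.png

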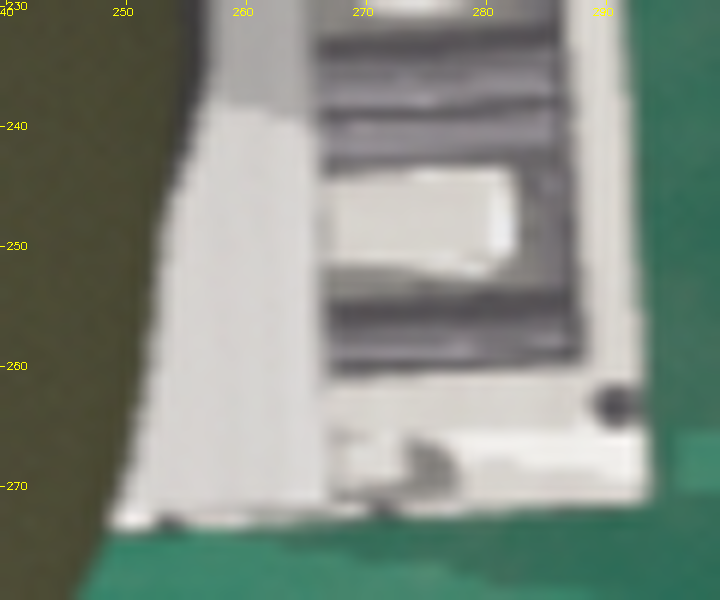

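```bash
python3 - <<'E'
from rob import *
c,s=np.cos(RTH),np.sin(RTH)
L=lambda x,y,z: (RT[0]+c*x-s*y,RT[1]+s*x+c*y,z)
for x in(120,-120):
    for y in (-37,-26,26,37): print(x,y,proj('side',[L(x,y,129),L(x,y,118)]).round(1).tolist())
E
python3 - <<'E'
import cv2,numpy as np
im=cv2.imread('pics/side0.png')
def crop(x0,y0,x1,y1,k):
    o=cv2.resize(im[y0:y1,x0:x1],None,fx=k,fy=k,interpolation=cv2.INTER_CUBIC)
    o=np.clip((o.astype(float)-110)*2,0,255).astype(np.uint8)
    for i in range(y0,y1,5): cv2.putText(o,str(i),(0,int((i-y0+.5)*k)+3),0,.4,(0,255,255),1); cv2.line(o,(28,int((i-y0+.5)*k)),(34,int((i-y0+.5)*k)),(0,255,255),1)
    return o
cv2.imwrite('pics/ph.png',np.hstack([crop(222,203,246,240,14),crop(322,203,346,240,14)]))
E
```

```text
120 -37 [[232.5, 207.3], [232.7, 211.2]]
120 -26 [[231.9, 209.3], [232.1, 213.3]]
120 26 [[229.1, 219.7], [229.4, 223.7]]
120 37 [[228.5, 222.0], [228.8, 226.1]]
-120 -37 [[329.4, 208.9], [329.1, 212.8]]
-120 -26 [[329.8, 211.0], [329.5, 214.9]]
-120 26 [[331.8, 221.4], [331.5, 225.5]]
-120 37 [[332.3, 223.8], [332.0, 227.9]]
```

View pics/ph.png

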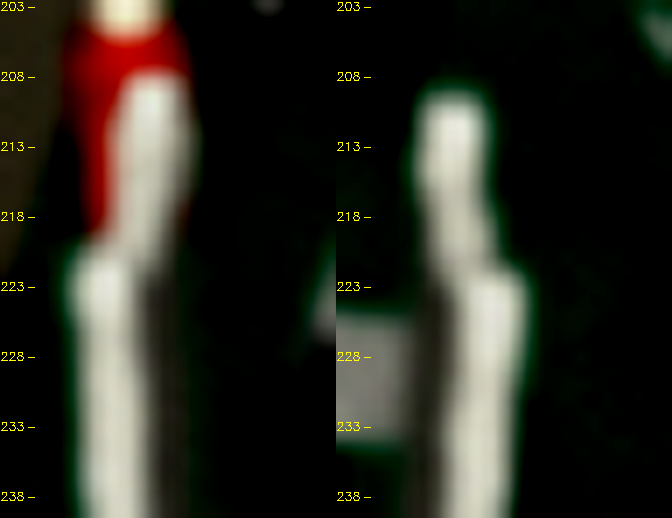

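```bash
python3 - <<'E'
from rob import *
t=rk(0,1.9)
manip.movel((*t,160),v=60)
z=160
while z>146.5:
    z-=1.5; manip.movel((*t,z),v=40); F=manip.current_wrist_force(); print('%.1f'%z,manip.current_position().round(1),F.round(1),manip.current_torque().round(2))
    if F[2]>12 or np.hypot(F[0],F[1])>15: print('STOP');break
crop(manip.snapshot('side'),200,180,350,280,'u_s',5); crop(manip.snapshot('top'),245,150,305,285,'u_t',4)
E
```

```text
158.5 [538.3  20.2 158.4] [ 0.3  0.2 -1.3] [ 0.03  0.01 -0.07]
157.0 [538.3  20.2 156.9] [-0.1 -0.6 -1.8] [0.01 0.   0.  ]
155.5 [538.2  20.2 155.4] [-0.7 -0.6 -2. ] [0.03 0.03 0.01]
154.0 [538.3  20.2 153.9] [-0.3 -0.2 -1.6] [ 0.06  0.01 -0.02]
152.5 [538.3  20.2 152.4] [-0.1 -0.8 -2.1] [0.11 0.01 0.02]
151.0 [538.3  20.2 150.9] [ 0.7 -0.  -2. ] [0.04 0.01 0.02]
149.5 [538.3  20.2 149.4] [-0.6 -0.3 -3.2] [ 0.04 -0.08 -0.03]
148.0 [538.6  20.2 148.2] [0.4 0.3 0.9] [ 0.03  0.07 -0.01]
146.5 [538.6  20.2 148.1] [-4.2 -0.2 13.9] [-0.01  0.74 -0.01]
STOP
```

View pics/u_s.png

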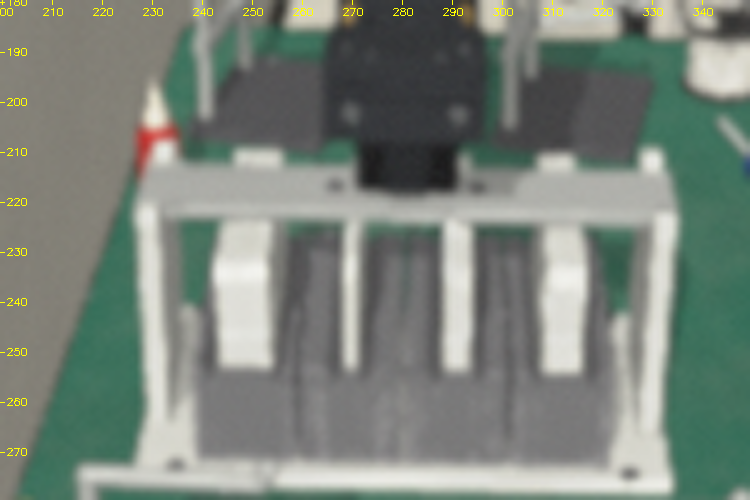

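```bash
python3 - <<'E'
from rob import *
t=rk(0,1.9)
manip.movel((*t,147.8),v=40); manip.set_gripper(40/88,40); manip.wait(.3); st('rel')
manip.movel((*t,280),v=120)
manip.movel((430,-200,380),v=250); st('away'); manip.wait(.5)
crop(manip.snapshot('side'),200,180,350,280,'x_s',5); crop(manip.snapshot('top'),215,150,305,285,'x_t',4)
cv2.imwrite('pics/x_full.png',manip.snapshot('top')[:,:,::-1])
E
```

```text
rel t71.8 [538.4  20.2 147.8] F [ 0.1 -0.1  0.2] w40.1
away t74.3 [ 430.3 -198.7  379.5] F [-0.1  0.3  0.1] w40.0
```

View pics/x_s.png

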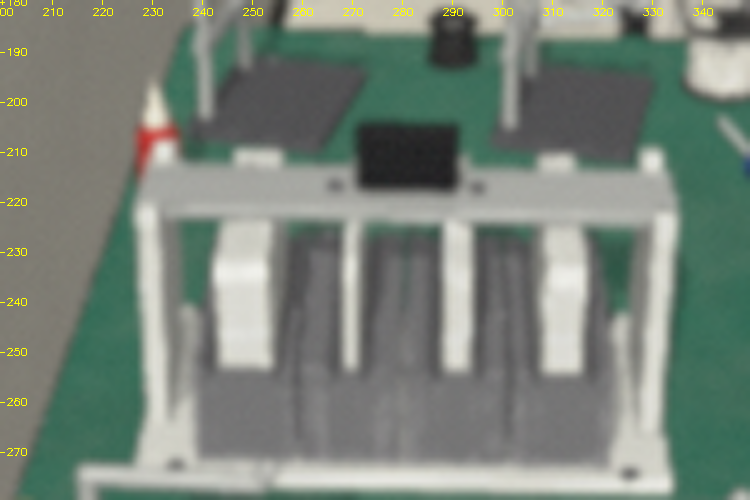

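View pics/x_t.png

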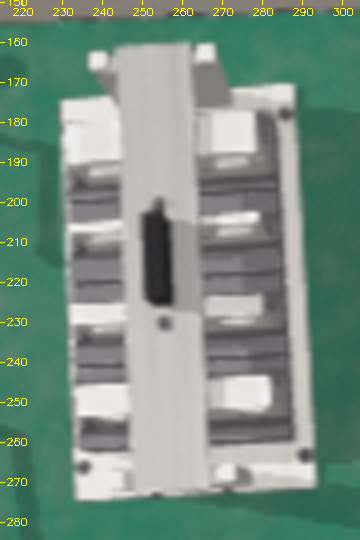

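```bash
python3 - <<'E'
from rob import *
st('end'); manip.job_done()
E
```

```text
end t75.0 [ 430. -200.  380.] F [-1.   0.2 -0.1] w39.8
the job is handed in; nothing more can be done
```

All four plates are in their own slots (order from the far end of the rack: 24, 6, 12, 18 mm). The strap lies in both notches with its grip block up. I handed the job in at 75 s, and the call reports no verdict.

- **Plates:** Each one met the slot floor at TCP 100.4 mm, where 100 was expected, with no noticeable side force. The last pictures show all four upright with their tops level.
- **12 mm plate:** The wrist showed a light contact of about 9 N as it came off its hooks. Checks in the camera before insertion showed it had not shifted in the grip.
- **Strap:** It had been knocked about 25 mm aside during the run, so I measured it again before gripping. It met the notch floors at TCP 148.2 mm, where 148 was expected.
- **Rack position:** Measured against the posts, both cameras put the rack centre about 2 mm further in +y than my first estimate. I used the corrected value for the strap. The plates went in on the earlier estimate, so they probably sit about 2 mm off along their slots, within the 8 mm allowed.
- **Final state:** The last pictures show the strap between both pairs of horns and the gripper clear of everything. No move went near the loupe or the weight. The loupe looks in place in the last side picture, but I did not re-measure either one.

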